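# Load a chip carrier into the empty nest of a microscope dial

## Robot

A 6-joint arm with a two-finger parallel gripper is mounted at the origin on the work surface. World frame = base frame: x ahead of the robot, y to its left, z up, the work surface at z = 0. Lengths are in m, angles in rad, forces in N, time in s.
With the tool pointing down it reaches from about 0.35 to 0.875 m from the base axis. Payload 15.5 kg.
Tool frame: the origin (TCP) lies on the centre line of the jaws, within the pads' length; the fingertips stand 25 mm ahead of it and the grasp point (between the pads) lies 6 mm ahead of it (arm.finger_overhang is the distance from the TCP to the fingertips, in m); x points along the fingers, y is the direction in which the jaws open and shut, and the axes are right-handed (so a half turn about x gives the same grasp; the last joint's range is limited). The gripper opens to 85 mm and grips with 20 to 120 N. Pads are 22 mm wide; open, the fingers measure 114 mm over their backs; the gripper's body (76 mm by 85 mm) begins 54 mm behind the grasp point. The pads swing forward as they close: fully open they stand 13 mm farther back than shut.
Start: joints at [-1.359, 0.494, 1.345, -0, 1.302, -0.096], TCP at [0.189, -0.596, 0.256] pointing down, gripper open.
Joint ranges: [-2.91, 2.91], [-0.82, 2.16], [0.22, 2.67], [-1.22, 4.37], [0.12, 2.79], [-3.08, 3.08]. Speed limits (rad/s): [1.89, 1.89, 2.57, 3.01, 3.01, 3.01].

## Interface

Orientations are given as a 3x3 rotation matrix whose columns are the frame's x, y, z axes.
In Python, from plant import observe, viewer, order, arm gives the robot as it stands.
- The arm moves only by the shell command python3 -m pendant 'ROWS' [FORCE]. ROWS is JSON, a list that holds one entry, the list of rows, each a list of 7 numbers: the turn, a rotation vector about the tool's x, y, z in degrees, then the shift along the tool's x, y, z in cm, then the gripper command: -1 is fully open, 1 is shut, values between are in proportion. A call has 1 to 12 rows; each row shifts and turns the pose as measured when the row begins, along the tool's axes as they then stand; what a row does not reach is not made up. A row lasts 1/8 s, in which the tool goes at most 62.5 mm and 10.7 degrees, less where a joint would pass 70% of its speed; a pose out of reach is approached as far as the arm can. A call is refused whole if a number of a shift passes 6.25 or a number of a turn 10.7, either way. A call with a gripper value outside its range is refused whole. The fingers move at their own pace and stop on an object; FORCE is the grip in N (left out, the last holds). Time passes only in rows, so rows that do not move let the fingers close. It gives the time, the measured TCP pose, the force and the opening at its end, in the units of the state.
- observe(): the state, without advancing time (a new reading comes with each control period).
- viewer.get_image(name): name is "scene" or "top" or "wrist"; returns (picture, depth): 420x560x3 uint8, red, green, blue; 420x560 float32, m along the optical axis (not along the pixel's ray), 0 where there is no reading.
- viewer.camera_info(name): a dict with "vertical_fov" (degrees; the focal length in pixels is half the picture's height over the tangent of half this angle, whatever the lens; pixels are square), "cx", "cy" (the principal point, pixels), "rvec" (rotation vector, rad) and "tvec" (3), from world to camera coordinates, as OpenCV has them; the wrist camera has in their place "tool_from_camera" (4x4, takes a point from camera to tool coordinates, whose origin is the TCP and whose axes are the tool frame's). Camera axes: x right, y down, z forward; pixel columns grow to the right and rows downward; lengths in m; the calibration is good to about 2 mm. The wrist camera is an equidistant fisheye: a pixel r from the principal point sees the ray r / f radians off the axis. A picture is of the moment at which its call begins: read the wrist's pose just before it. camera_info takes no time and is no camera call.
- order.job_done(): hands the job in, once; it reports no verdict.
The state is a dict: "clock": time; "joint_pos": joint angles; "qd": joint speeds; "effort": joint torques, N m; "position": TCP position; "eef_rot": TCP orientation; "ft_force": force on the tool from outside, world axes, zero at the start; "wrist_torque": the same for the moment, N m; "opening": finger opening in m.
Only numpy, scipy, OpenCV 4.12 (cv2) and the standard library are available. Lean on these libraries where they do the work, as an engineer would, in place of code of your own. Each camera call takes 0.05 s, during which the arm holds its last target.

## Task

Turn the inspection dial by its pegs until the empty nest comes out from under the microscope to the loading place, at the index post opposite the microscope's stand. Then take the short chip carrier from the mat and press its two ears straight down into the nest's spring-clip slots until it sits fully home and flat on the seat, and let go. Do not knock the microscope, and leave the longer carrier, the wafer cassette and the canister where they are.

Things in the scene. Friction and masses are not known exactly. Their poses are not given: they have to be found in the camera images.
- carrier: Short chip carrier to load, 0.18 kg. Plate 84 x 50 x 6 mm, at each end an ear 12 long, 24 wide, 6 thick (108 over the ears); on it a black tray frame 64 x 50 x 22, flush with the plate's long sides (28 high in all). Grip across the 50 mm. Lies flat on the mat, any yaw. Origin: centre of its underside, x along its length through the ears, z up. A half turn about z makes no difference.
- long_carrier: A carrier of the same build for another dial, not to be moved: base plate 116 mm long (140 mm over the ears), 50 mm wide, 28 mm high. Origin: centre of its underside, x along its length. Lies flat on the same mat; the two may have changed places.
- empty_nest (a point): Centre of the seat face of the dial's only empty nest, 64 mm above the table; turns with the dial. x tangential, through both ear slots, y towards the dial's axis, z up. The carrier is home when its origin is here and its x lies along this x, either way round. Seat block 80 x 40 mm, 14 mm above the dial's face.
- slot1 (a point): Middle of the ear slot at the nest's +x end, 49.5 mm from the nest's centre, at seat height; axes as the nest's. Open above and towards the seat. Cheeks 19 to 25 mm either side in y (tops 10 mm above the seat); end stop 7.5 mm out in +x, so 3 mm play past the ear, 12 mm high, its lead-in above sloping 6 mm outward up to 23 mm.
- slot2 (a point): The like slot at the nest's -x end. Each slot is lined on both cheeks with a sprung steel leaf: 21 mm between leaves at rest (ear 24 mm), easing out to 25 at 15 mm above the seat, flared to 34 at 21 mm. Ears first meet the leaves about 13 mm above the seat. Pushing the carrier home takes roughly 7 to 15 N; its own weight does not do it.
- dial_axis (a point): Centre of the dial's face, 50 mm above the table, on its turning axis. Axes are the fixed station's: -y to the loading place, +y to the microscope's stand. Dial: aluminium disc 300 mm across, three nests 120 degrees apart, seat centres 90 mm from the axis; two already hold a carrier like the short one (tops 92 mm above the table).
- loading_place (a point): Fixed point 90 mm from the dial's axis, opposite the microscope's stand, beside the steel index post at the dial's rim (24 mm wide, top 48 mm above the table). The empty nest's seat centre must be brought here (height 64 mm).
- dial (a joint): Angle of the dial, growing anticlockwise from above. 0 or 2 pi: empty nest at the loading place; pi: under the objective. Turns both ways (limits -7 and 7 rad) with light friction, about 1.5 N at a peg, and stays where it is left.
- peg1 (a point): Top centre of a turning peg: upright round black peg on the dial's face, 18 mm diameter, 48 mm tall, top 98 mm above the table, 125 mm from the axis. This one is 60 degrees anticlockwise (from above) of the empty nest.
- peg2 (a point): Top centre of a second such peg, 180 degrees from the empty nest.
- peg3 (a point): Top centre of a third such peg, 60 degrees clockwise (from above) of the empty nest.
- microscope: White microscope, do not touch. Origin on the table under the dial's axis, axes as dial_axis. Objective over (0, 90) mm, tip 127 mm up; turret radius 40 mm from 212 mm up; two idle objectives reach 50 mm out in x, down to 175 mm; arm 70 mm wide, 262 to 318 mm up, from y = 50 back to the stand at y = 200 to 370 (150 wide); head above y = 210 to 400, up to 500 mm.
- cassette: Black open wafer cassette, 125 x 116 x 100 mm high, loose, beyond the mat. Origin: centre of its underside. Leave it.
- canister: Clear round canister with a black lid, 58 mm diameter, 72 mm high, loose, on the robot's side of the mat. Origin: centre of its underside. Leave it.
- mat: Grey mat fixed to the table, 190 x 360 x 3 mm; origin: centre of its underside. The two carriers lie on it.
Mind the look-alikes: they are no part of the job. What is shaped like the carrier but blue or turquoise is not meant.

How it is judged:
By the outcome, as a careful person would: the job done as asked, in the order asked, and still so for the second after the job is handed in, with the robot touching nothing.
It also fails if it takes over 70 s, if anything falls off the work surface, if the arm or the gripper's body presses on something with over 40 N, if the wrist force passes 120 N, or if a joint passes its speed limit or range.

## Working session

There is one attempt and no reset: what is moved stays moved. The work goes in short steps, Python scripts to look and compute and a shell command to move; the robot and the scene stay as the last step left them, time stands still between calls to the robot, and variables do not carry over. Pictures are saved under pics/ and viewed, and the job is handed in when it is done.

```bash
mkdir -p pics; ls
cat > h.py <<'E'
import numpy as np, cv2, json
from plant import observe, viewer, order, arm
def snap(n,f):
    s=observe(); im,d=viewer.get_image(n); cv2.imwrite(f'pics/{f}.png',im[:,:,::-1]); np.savez(f'pics/{f}.npz',im=im,d=d,p=s['position'],R=s['eef_rot']); return im,d
def crop(f,u0,v0,u1,v1,k,out):
    im=cv2.imread(f'pics/{f}.png')[v0:v1,u0:u1]; cv2.imwrite(f'pics/{out}.png',cv2.resize(im,None,fx=k,fy=k,interpolation=cv2.INTER_CUBIC))
def cam(n):
    c=viewer.camera_info(n); f=210/np.tan(np.radians(c['vertical_fov'])/2); return c,f
def world_z(n,uv,z):
    "ray through uv hits plane z"
    c,f=cam(n); R=cv2.Rodrigues(np.array(c['rvec'],float))[0]; t=np.array(c['tvec'],float).ravel()
    o=-R.T@t; d=R.T@np.array([(uv[0]-c['cx'])/f,(uv[1]-c['cy'])/f,1]); return o+d*(z-o[2])/d[2]
def world_d(n,uv,d):
    c,f=cam(n); R=cv2.Rodrigues(np.array(c['rvec'],float))[0]; t=np.array(c['tvec'],float).ravel()
    return R.T@(d*np.array([(uv[0]-c['cx'])/f,(uv[1]-c['cy'])/f,1])-t)
def proj(n,p):
    c,f=cam(n); R=cv2.Rodrigues(np.array(c['rvec'],float))[0]; q=R@np.array(p)+np.array(c['tvec'],float).ravel(); return c['cx']+f*q[0]/q[2],c['cy']+f*q[1]/q[2]
def cloud(n,d):
    c,f=cam(n); R=cv2.Rodrigues(np.array(c['rvec'],float))[0]; t=np.array(c['tvec'],float).ravel()
    v,u=np.mgrid[:420,:560]; P=np.stack([(u-c['cx'])/f*d,(v-c['cy'])/f*d,d],-1)-t
    W=P@R; W[d==0]=np.nan; return W
E
python3 - <<'E'
from h import *
for n in ['scene','top','wrist']: snap(n,n+'0'); print(viewer.camera_info(n))
s=observe(); print({k:np.round(v,4).tolist() for k,v in s.items()})
E
```

```text
pics
{'vertical_fov': 44.795249239628006, 'cx': 270.47762169754844, 'cy': 220.22224616157447, 'rvec': array([ 2.00283785,  1.13524534, -0.56336982]), 'tvec': array([-0.19222438, -0.22509129,  1.7004756 ])}
{'vertical_fov': 50.16799604946776, 'cx': 271.25479200645896, 'cy': 204.09570999288215, 'rvec': array([ 2.1515124 , -2.2070044 ,  0.03828693]), 'tvec': array([-0.05885392,  0.5024206 ,  1.38049226])}
{'vertical_fov': 65.70646984690485, 'cx': 276.5726770241836, 'cy': 209.03289173903948, 'tool_from_camera': array([[ 3.01553161e-04, -2.74705938e-01,  9.61528240e-01,
        -1.16534846e-01],
       [ 9.99999533e-01, -8.00459930e-04, -5.42307645e-04,
         6.26586682e-04],
       [ 9.18639958e-04,  9.61527954e-01,  2.74705569e-01,
        -7.00232951e-02],
       [ 0.00000000e+00,  0.00000000e+00,  0.00000000e+00,
         1.00000000e+00]])}
{'clock': 0.15, 'joint_pos': [-1.3595, 0.4941, 1.346, 0.0, 1.3025, -0.0955], 'qd': [-0.0006, -0.0018, -0.001, -0.0005, -0.0016, 0.0007], 'effort': [0.0036, -88.2538, -38.4063, 0.0001, 0.0072, 0.0], 'position': [0.1887, -0.5956, 0.2558], 'eef_rot': [[-0.0002, 0.302, -0.9533], [0.001, -0.9533, -0.302], [-1.0, -0.001, -0.0001]], 'ft_force': [-0.6478, -0.1851, -0.1983], 'wrist_torque': [0.0596, 0.0012, -0.0085], 'opening': 0.0854}
```

View pics/scene0.png

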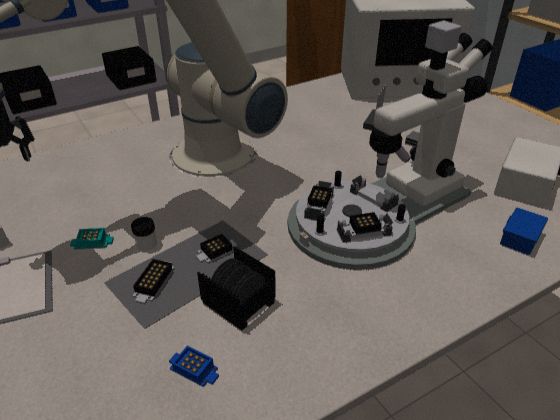

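View pics/top0.png

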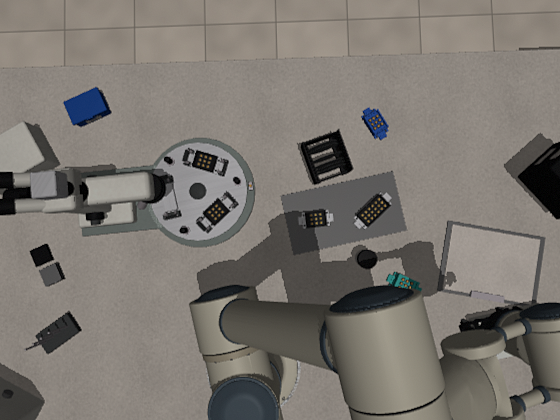

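View pics/wrist0.png

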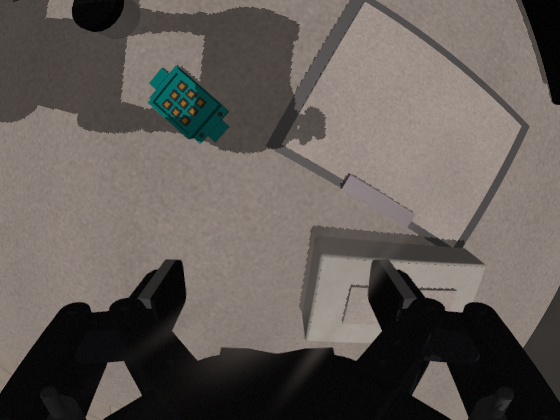

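The scene view shows the dial at (350,222) with the microscope beyond it. Mat objects: the long black carrier at (153,279), the short one at (215,247), the cassette at (237,287) and the canister at (143,228). The turquoise and blue parts at (92,238) and (194,364) are decoys. In the top view the short carrier is at about (317,218), the long one at (373,210) and the dial at (200,190). Next I'll enlarge and measure.

Run:
```python
from h import *
crop('top0',140,130,270,255,6,'c1'); crop('top0',280,165,410,255,6,'c2')
d=np.load('pics/top0.npz')['d']; W=cloud('top',d)
for uv in [(198,190),(236,181),(168,160),(184,230),(250,186),(317,218),(373,210),(220,212),(205,159)]:
    print(uv,W[uv[1],uv[0]].round(3))
```

```text
(198, 190) [0.547 0.149 0.055]
(236, 181) [0.566 0.028 0.098]
(168, 160) [0.634 0.228 0.098]
(184, 230) [0.427 0.184 0.097]
(250, 186) [ 0.555 -0.01   0.056]
(317, 218) [ 0.454 -0.211  0.027]
(373, 210) [ 0.474 -0.384  0.022]
(220, 212) [0.477 0.079 0.08 ]
(205, 159) [0.636 0.121 0.086]
```

View pics/c1.png

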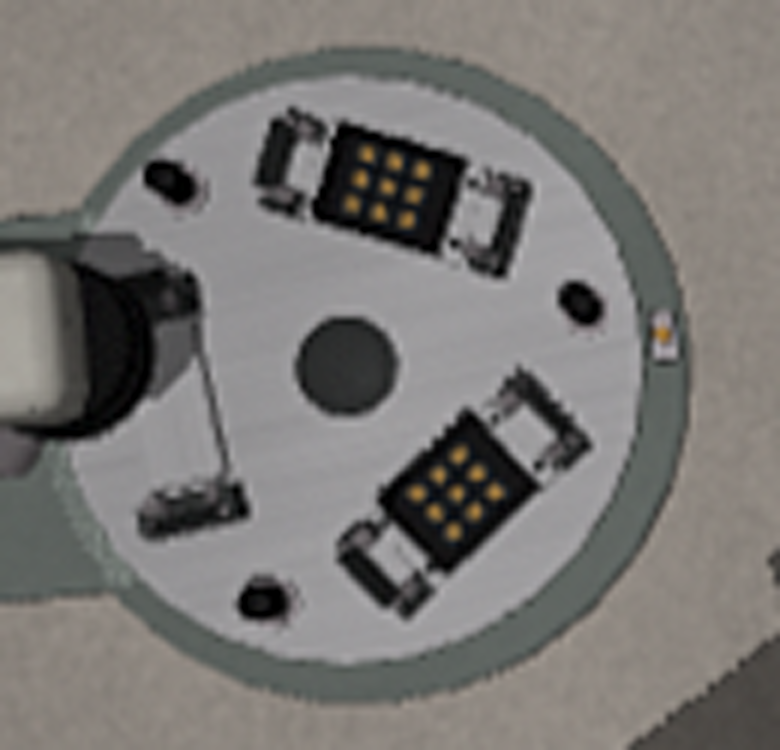

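View pics/c2.png

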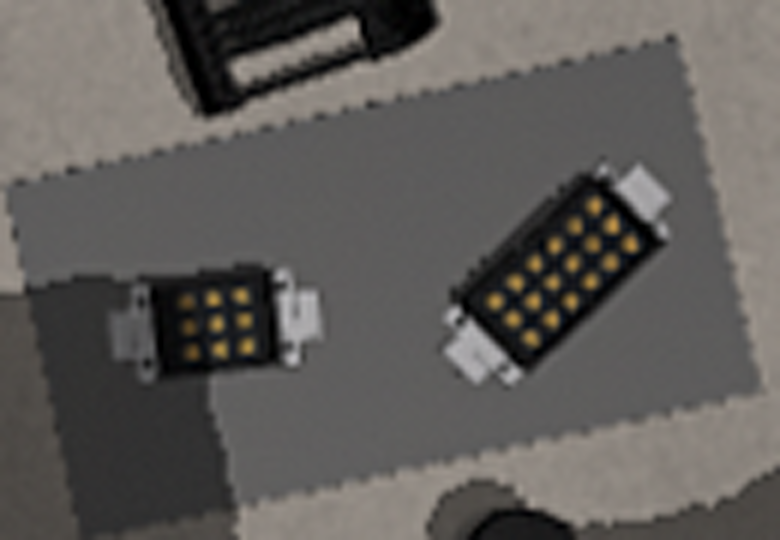

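```bash
cat >> h.py <<'E'
def full(c,u0,v0,k): return (u0+(c[0]+.5)/k-.5, v0+(c[1]+.5)/k-.5)
E
python3 - <<'E'
from h import *
from scipy.optimize import least_squares
d=np.load('pics/top0.npz')['d']; W=cloud('top',d)
P=[]
for uv in [(168,160),(236,181),(184,230)]:
    w=W[uv[1]-7:uv[1]+8,uv[0]-7:uv[0]+8].reshape(-1,3); w=w[w[:,2]>.09]; print(len(w),w.mean(0).round(4),((w.max(0)+w.min(0))/2).round(4)); P.append(((w.max(0)+w.min(0))/2)[:2])
P=np.array(P)
c=least_squares(lambda x:np.hypot(*(P-x).T)-.125,[.55,.15]); print('axis',c.x,c.fun)
print('axis eq.tri centroid',P.mean(0), [np.degrees(np.arctan2(*(p-c.x)[::-1])) for p in P])
print('hub',world_z('top',full((347,366),140,130,6),.053))
post=world_z('top',full((663,337),140,130,6),.048); print('post',post, np.degrees(np.arctan2(post[1]-c.x[1],post[0]-c.x[0])))
# carrier corners: ears (z .003+.006), tray top(.031)
for n,z,L in [('short tray',.031,[(152,283),(270,268),(278,365),(160,380)]),('short ears',.009,[(113,312),(118,360),(312,290),(320,338)]),('long ears',.009,[(448,355),(478,383),(640,165),(668,195)])]:
    Q=np.array([world_z('top',full(p,280,165,6),z)[:2] for p in L]); print(n,Q.round(4).tolist(),Q.mean(0).round(4))
w=W[200:235,298:340].reshape(-1,3); w=w[(w[:,2]>.024)]; r=cv2.minAreaRect((w[:,:2]*1000).astype(np.float32)); print('depth tray',r,len(w))
E
```

```text
31 [0.6364 0.233  0.0965] [0.6362 0.2333 0.0968]
26 [0.5693 0.0281 0.0957] [0.5685 0.0273 0.096 ]
29 [0.4255 0.1889 0.0967] [0.4252 0.1891 0.0974]
axis [0.54361892 0.14959968] [-0.00019573 -0.00019681 -0.00019442]
axis eq.tri centroid [0.54330733 0.14991288] [np.float64(42.12734831335213), np.float64(-78.49767658584558), np.float64(161.53938717683562)]
hub [0.54544932 0.15087929 0.053     ]
post [ 0.55634466 -0.00936602  0.048     ] -85.423037944124
short tray [[0.4736, -0.1745], [0.4797, -0.2348], [0.4302, -0.2373], [0.4241, -0.1771]] [ 0.4519 -0.2059]
short ears [[0.46, -0.155], [0.435, -0.1569], [0.4687, -0.2582], [0.4438, -0.2615]] [ 0.4519 -0.2079]
long ears [[0.4334, -0.3271], [0.4185, -0.342], [0.5291, -0.4295], [0.5131, -0.4432]] [ 0.4735 -0.3854]
depth tray ((450.7761535644531, -207.59579467773438), (49.697261810302734, 63.949424743652344), 4.911839485168457) 207
```

```bash
cat >> h.py <<'E'
def plan(wps,grip,p=None,yaw=None):
    "wps: list of (x,y,z,yawdeg,nrows); prints advice in tool units"
    s=observe(); R=np.array(s['eef_rot']); 
    p=np.array(s['position']) if p is None else np.array(p); yaw=np.degrees(np.arctan2(R[1,1],R[0,1])) if yaw is None else yaw
    print('from',p.round(4),round(yaw,2))
    for w in wps:
        n=w[4]; q=np.array(w[:3]); dy=(w[3]-yaw)/n; out=[]
        for i in range(n):
            a=np.radians(yaw); D=(q-p)/n if i==0 else D
            sh=np.array([-D[2],D[0]*np.cos(a)+D[1]*np.sin(a),D[0]*np.sin(a)-D[1]*np.cos(a)])*100
            out.append([round(-dy,1),0,0]+[round(float(v),2) for v in sh]+[grip]); yaw+=dy
        p=q; print(json.dumps(out))
def st():
    s=observe(); R=np.array(s['eef_rot']); print(s['clock'],np.round(s['position'],4),'yaw',round(np.degrees(np.arctan2(R[1,1],R[0,1])),2),'down',np.round(R[:,0],3),'F',np.round(s['ft_force'],1),'op',round(s['opening'],4))
E
python3 -c "
from h import *
plan([(0.569,0.0275,0.20,11.7,13),(0.569,0.0275,0.09,11.7,3)],0.2)"
```

```text
from [ 0.1887 -0.5956  0.2558] -72.42
[[-6.5, 0, 0, 0.43, -3.69, -4.24, 0.2], [-6.5, 0, 0, 0.43, -3.18, -4.62, 0.2], [-6.5, 0, 0, 0.43, -2.64, -4.95, 0.2], [-6.5, 0, 0, 0.43, -2.07, -5.22, 0.2], [-6.5, 0, 0, 0.43, -1.47, -5.42, 0.2], [-6.5, 0, 0, 0.43, -0.85, -5.55, 0.2], [-6.5, 0, 0, 0.43, -0.22, -5.61, 0.2], [-6.5, 0, 0, 0.43, 0.42, -5.6, 0.2], [-6.5, 0, 0, 0.43, 1.05, -5.52, 0.2], [-6.5, 0, 0, 0.43, 1.66, -5.36, 0.2], [-6.5, 0, 0, 0.43, 2.26, -5.14, 0.2], [-6.5, 0, 0, 0.43, 2.82, -4.86, 0.2], [-6.5, 0, 0, 0.43, 3.35, -4.51, 0.2]]
[[0.0, 0, 0, 3.67, 0.0, 0.0, 0.2], [0.0, 0, 0, 3.67, 0.0, 0.0, 0.2], [0.0, 0, 0, 3.67, 0.0, 0.0, 0.2]]
```

```bash
python3 -m pendant '[[[-6.5,0,0,0.4,-3.7,-4.2,0.2],[-6.5,0,0,0.4,-3.2,-4.6,0.2],[-6.5,0,0,0.4,-2.6,-5.0,0.2],[-6.5,0,0,0.4,-2.1,-5.2,0.2],[-6.5,0,0,0.4,-1.5,-5.4,0.2],[-6.5,0,0,0.4,-0.9,-5.5,0.2],[-6.5,0,0,0.4,-0.2,-5.6,0.2],[-6.5,0,0,0.4,0.4,-5.6,0.2],[-6.5,0,0,0.4,1.1,-5.5,0.2],[-6.5,0,0,0.4,1.7,-5.4,0.2]]]'; python3 -c "
from h import *
st();plan([(0.569,0.0275,0.18,11.7,6)],0.2)"
```

```text
clock: 1.4
position: [0.4789, -0.1, 0.2139]
eef_rot: [[0.001, 0.995, -0.1], [-0.0, -0.1, -0.995], [-1.0, 0.001, 0.0]]
ft_force: [0.1, -0.3, -0.5]
opening: 0.0343
1.4 [ 0.4789 -0.1     0.2139] yaw -5.72 down [ 0.001 -0.    -1.   ] F [ 0.1 -0.3 -0.5] op 0.0343
from [ 0.4789 -0.1     0.2139] -5.72
[[-2.9, 0, 0, 0.57, 1.28, -2.26, 0.2], [-2.9, 0, 0, 0.57, 1.4, -2.2, 0.2], [-2.9, 0, 0, 0.57, 1.51, -2.12, 0.2], [-2.9, 0, 0, 0.57, 1.61, -2.04, 0.2], [-2.9, 0, 0, 0.57, 1.71, -1.96, 0.2], [-2.9, 0, 0, 0.57, 1.81, -1.87, 0.2]]
```

```bash
python3 -m pendant '[[[-2.9,0,0,0.6,1.3,-2.3,0.2],[-2.9,0,0,0.6,1.4,-2.2,0.2],[-2.9,0,0,0.6,1.5,-2.1,0.2],[-2.9,0,0,0.6,1.6,-2.0,0.2],[-2.9,0,0,0.6,1.7,-2.0,0.2],[-2.9,0,0,0.6,1.8,-1.9,0.2],[0,0,0,0,0,0,0.2]]]'; python3 -c "
from h import *
st();snap('wrist','w1');plan([(0.569,0.0275,0.09,11.7,4)],0.2)"
```

```text
clock: 2.28
position: [0.5712, 0.0373, 0.1755]
eef_rot: [[-0.0, 0.976, 0.22], [-0.0, 0.22, -0.976], [-1.0, -0.0, -0.0]]
ft_force: [-0.4, -0.2, -0.5]
opening: 0.0344
2.275 [0.5712 0.0373 0.1755] yaw 12.71 down [-0. -0. -1.] F [-0.4 -0.2 -0.5] op 0.0344
from [0.5707 0.0366 0.1757] 12.64
[[0.2, 0, 0, 2.14, -0.09, 0.21, 0.2], [0.2, 0, 0, 2.14, -0.09, 0.21, 0.2], [0.2, 0, 0, 2.14, -0.09, 0.21, 0.2], [0.2, 0, 0, 2.14, -0.09, 0.21, 0.2]]
```

View pics/w1.png

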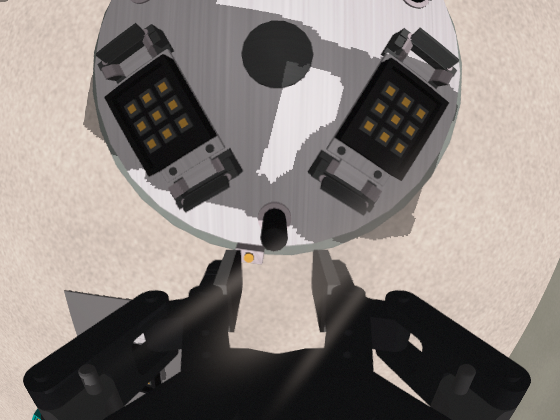

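The wrist view shows peg2 at (275,228), centred between the open fingers, with the index post at (250,256) and the hub at (278,53). I'll descend around the peg.

```bash
python3 -m pendant '[[[0.2,0,0,1.5,-0.1,0.3,0.2],[0.2,0,0,2.0,-0.1,0.3,0.2],[0.2,0,0,2.0,-0.1,0.2,0.2],[0.2,0,0,2.0,-0.1,0.1,0.2],[0,0,0,0.7,0,0,0.3],[0,0,0,0,0,0,0.4]]]'; python3 -c "
from h import *
st();
C=np.array([.544,.150])
for a in np.arange(-78.3,10,10): print(a.round(1),(C+.125*np.array([np.cos(np.radians(a)),np.sin(np.radians(a))])).round(4))"
```

```text
clock: 3.08
position: [0.5658, 0.0222, 0.0889]
eef_rot: [[-0.002, 0.98, 0.198], [-0.001, 0.198, -0.98], [-1.0, -0.003, 0.0]]
ft_force: [0.7, 0.0, 0.4]
opening: 0.0258
3.075 [0.5658 0.0222 0.0889] yaw 11.39 down [-0.002 -0.001 -1.   ] F [0.7 0.  0.4] op 0.0258
-78.3 [0.5693 0.0276]
-68.3 [0.5902 0.0339]
-58.3 [0.6097 0.0436]
-48.3 [0.6272 0.0567]
-38.3 [0.6421 0.0725]
-28.3 [0.6541 0.0907]
-18.3 [0.6627 0.1108]
-8.3 [0.6677 0.132 ]
1.7 [0.6689 0.1537]
```

```bash
python3 -m pendant '[[[-5,0,0,0,0.8,-0.3,0.4],[-8,0,0,0,1.7,-0.3,0.4],[-8,0,0,0,1.7,-0.2,0.4],[-8,0,0,0,1.7,-0.2,0.4]]]'
cat >> h.py <<'E'
def pol():
    st(); s=observe(); v=np.array(s['position'])[:2]-[.544,.150]; print('r',np.hypot(*v).round(4),'ang',np.degrees(np.arctan2(v[1],v[0])).round(1))
E
python3 -c "
from h import *
pol()"
```

```text
clock: 3.58
position: [0.6162, 0.053, 0.0909]
eef_rot: [[-0.004, 0.753, 0.657], [-0.002, 0.657, -0.754], [-1.0, -0.004, -0.001]]
ft_force: [-1.4, -0.9, -1.0]
opening: 0.026
3.575 [0.6162 0.053  0.0909] yaw 41.11 down [-0.004 -0.002 -1.   ] F [-1.4 -0.9 -1. ] op 0.026
r 0.1209 ang -53.3
```

```bash
python3 -m pendant '[[[-8,0,0,0,1.7,0.2,0.4],[-8,0,0,0.1,1.7,0,0.4],[-8,0,0,0,1.7,-0.1,0.4],[-8,0,0,0,1.7,-0.1,0.4],[-8,0,0,0,1.7,-0.1,0.4]]]'; python3 -c "
from h import *
pol()"
```

```text
clock: 4.2
position: [0.6618, 0.123, 0.0932]
eef_rot: [[-0.001, 0.133, 0.991], [-0.003, 0.991, -0.133], [-1.0, -0.003, -0.0]]
ft_force: [0.1, -1.9, -0.9]
opening: 0.0256
4.2 [0.6618 0.123  0.0932] yaw 82.37 down [-0.001 -0.003 -1.   ] F [ 0.1 -1.9 -0.9] op 0.0256
r 0.1208 ang -12.9
```

```bash
python3 -m pendant '[[[-7,0,0,0.2,1.7,0.1,0.4],[-8,0,0,0.1,1.7,0.1,0.4],[-4,0,0,0,0.5,0,0.4],[0,0,0,0,0,0,0.4]]]'; python3 -c "
from h import *
pol();snap('top','t2')
"
```

```text
clock: 4.7
position: [0.6662, 0.1631, 0.093]
eef_rot: [[0.002, -0.21, 0.978], [-0.003, 0.978, 0.21], [-1.0, -0.004, 0.001]]
ft_force: [-0.3, -0.7, -0.1]
opening: 0.0257
4.7 [0.6662 0.1631 0.093 ] yaw 102.1 down [ 0.002 -0.003 -1.   ] F [-0.3 -0.7 -0.1] op 0.0257
r 0.1229 ang 6.1
```

View pics/t2.png

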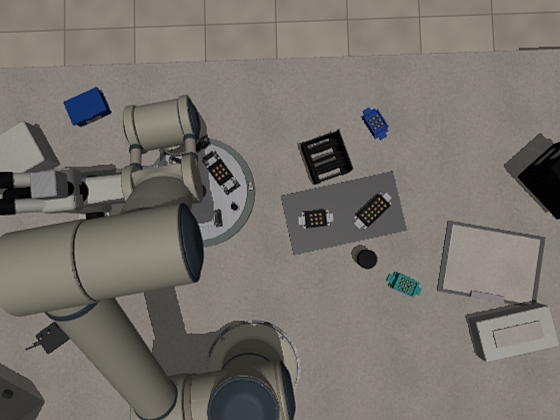

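```bash
python3 -c "
from h import *
snap('scene','s2');crop('s2',250,0,560,280,2.4,'s2c');s=observe();print(np.round(s['joint_pos'],2))
crop('t2',190,130,270,255,6,'t2c')
"
```

```text
[ 0.15  0.75  1.34 -0.    1.06 -1.62]
```

View pics/s2c.png

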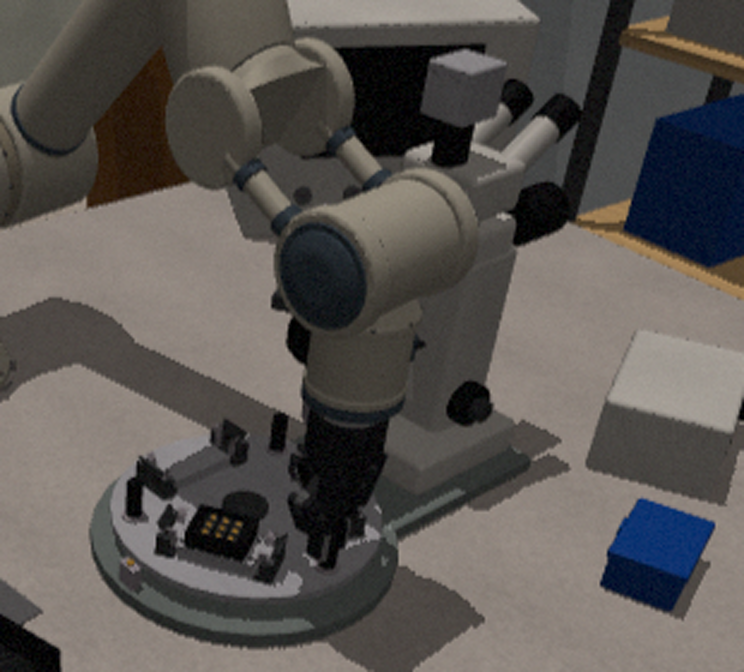

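View pics/t2c.png

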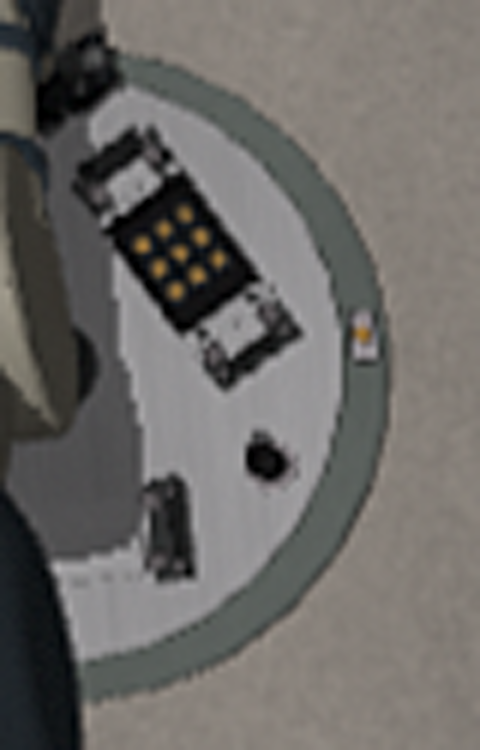

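```bash
python3 -c "
from h import *
p=world_z('top',full((266,460),190,130,6),.098);print(p,np.hypot(*(p[:2]-[.544,.15])),np.degrees(np.arctan2(p[1]-.15,p[0]-.544)))
v=p[:2]-[.544,.15];a=np.arctan2(v[1],v[0]);yw=np.degrees(a)+90
q=np.array([.544,.15])+.125*np.array([np.cos(a),np.sin(a)])
plan([(.668,.15,.15,98,3),(.62,.08,.16,60,4),(q[0],q[1],.16,yw,7)],.2)"
```

```text
[0.49229404 0.03582076 0.098     ] 0.125341159572356 -114.36334919328588
from [0.6663 0.1627 0.0929] 101.99
[[1.3, 0, 0, -1.9, -0.43, -0.03, 0.2], [1.3, 0, 0, -1.9, -0.43, -0.02, 0.2], [1.3, 0, 0, -1.9, -0.43, -0.01, 0.2]]
[[9.5, 0, 0, -0.25, -1.57, -1.43, 0.2], [9.5, 0, 0, -0.25, -1.78, -1.15, 0.2], [9.5, 0, 0, -0.25, -1.95, -0.84, 0.2], [9.5, 0, 0, -0.25, -2.06, -0.51, 0.2]]
[[12.1, 0, 0, -0.0, -1.45, -1.26, 0.2], [12.1, 0, 0, -0.0, -1.69, -0.93, 0.2], [12.1, 0, 0, -0.0, -1.84, -0.56, 0.2], [12.1, 0, 0, -0.0, -1.92, -0.16, 0.2], [12.1, 0, 0, -0.0, -1.91, 0.24, 0.2], [12.1, 0, 0, -0.0, -1.82, 0.63, 0.2], [12.1, 0, 0, -0.0, -1.65, 1.0, 0.2]]
```

```bash
python3 -m pendant '[[[0,0,0,-1.8,0,0,0.3],[0,0,0,-2.2,0,0,0.3],[0,0,0,-2.2,0,0,0.2],[9,0,0,-0.4,-1.9,-1.4,0.2],[9.5,0,0,-0.2,-2.0,-1.2,0.2],[9.5,0,0,0,-2.0,-0.8,0.2],[9.5,0,0,0,-2.0,-0.5,0.2],[10,0,0,0,-1.8,-0.6,0.2]]]'; python3 -c "
from h import *
pol();plan([(.4924,.0361,.155,-24.4,7)],.2)"
```

```text
clock: 5.8
position: [0.6116, 0.0667, 0.1739]
eef_rot: [[0.012, 0.609, 0.793], [-0.003, 0.793, -0.609], [-1.0, 0.005, 0.011]]
ft_force: [0.1, -0.3, -0.5]
opening: 0.0339
5.8 [0.6116 0.0667 0.1739] yaw 52.47 down [ 0.012 -0.003 -1.   ] F [ 0.1 -0.3 -0.5] op 0.0339
r 0.1073 ang -50.9
from [0.6116 0.0667 0.1739] 52.47
[[11.0, 0, 0, 0.27, -1.38, -1.08, 0.2], [11.0, 0, 0, 0.27, -1.57, -0.8, 0.2], [11.0, 0, 0, 0.27, -1.69, -0.49, 0.2], [11.0, 0, 0, 0.27, -1.75, -0.16, 0.2], [11.0, 0, 0, 0.27, -1.75, 0.18, 0.2], [11.0, 0, 0, 0.27, -1.68, 0.51, 0.2], [11.0, 0, 0, 0.27, -1.56, 0.82, 0.2]]
```

```bash
python3 -m pendant '[[[10,0,0,0.2,-1.4,-1.1,0.2],[10,0,0,0.2,-1.6,-0.8,0.2],[10,0,0,0.2,-1.7,-0.5,0.2],[10,0,0,0.2,-1.7,-0.2,0.2],[10,0,0,0.2,-1.7,0.2,0.2],[10,0,0,0.2,-1.6,0.4,0.2],[8,0,0,0.2,-1.3,0.6,0.2],[0,0,0,0,0,0,0.2]]]'; python3 -c "
from h import *
pol();plan([(.4924,.0361,.155,-24.4,3),(.4924,.0361,.09,-24.4,3)],.2)"
```

```text
clock: 6.8
position: [0.496, 0.0312, 0.1685]
eef_rot: [[0.023, 0.948, -0.319], [-0.004, -0.319, -0.948], [-1.0, 0.023, -0.004]]
ft_force: [-0.2, -0.4, 0.6]
opening: 0.0342
6.8 [0.496  0.0312 0.1685] yaw -18.59 down [ 0.023 -0.004 -1.   ] F [-0.2 -0.4  0.6] op 0.0342
r 0.1281 ang -112.0
from [0.496  0.0312 0.1685] -18.59
[[1.9, 0, 0, 0.45, -0.16, -0.12, 0.2], [1.9, 0, 0, 0.45, -0.17, -0.11, 0.2], [1.9, 0, 0, 0.45, -0.17, -0.1, 0.2]]
[[-0.0, 0, 0, 2.17, 0.0, -0.0, 0.2], [-0.0, 0, 0, 2.17, 0.0, -0.0, 0.2], [-0.0, 0, 0, 2.17, 0.0, -0.0, 0.2]]
```

```bash
cat >> h.py <<'E'
def tilt():
    R=np.array(observe()['eef_rot']); a=R[:,0]; w=np.cross(a,[0,0,-1]); print('tilt fix turn (deg, tool)',np.degrees(R.T@w).round(2))
E
python3 -m pendant '[[[2,0,-1.3,0.6,-0.2,-0.1,0.2],[2,0,0,1.5,-0.2,-0.1,0.2],[2,0,0,2.0,-0.1,-0.1,0.2],[0,0,0,2.0,0,0,0.2],[0,0,0,1.6,0,0,0.2],[0,0,0,0.5,0,0,0.3],[0,0,0,0,0,0,0.4]]]'; python3 -c "
from h import *
pol();tilt()"
```

```text
clock: 7.68
position: [0.4984, 0.0368, 0.085]
eef_rot: [[0.003, 0.911, -0.413], [0.006, -0.413, -0.911], [-1.0, -0.0, -0.006]]
ft_force: [0.2, 0.4, 0.0]
opening: 0.026
7.675 [0.4984 0.0368 0.085 ] yaw -24.38 down [ 0.003  0.006 -1.   ] F [0.2 0.4 0. ] op 0.026
r 0.1221 ang -112.0
tilt fix turn (deg, tool) [-0.   -0.35  0.  ]
```

```bash
python3 -m pendant '[[[-5,0,0,0,0.8,-0.0,0.4],[-8,0,0,0,1.7,0.0,0.4],[-8,0,0,0,1.7,-0.1,0.4],[-8,0,0,0,1.7,-0.1,0.4],[-8,0,0,0,1.7,0,0.4],[-8,0,0,0,1.7,0,0.4]]]'; python3 -c "
from h import *
pol();tilt()"
```

```text
clock: 8.43
position: [0.5914, 0.0316, 0.0887]
eef_rot: [[0.002, 0.927, 0.376], [0.007, 0.376, -0.927], [-1.0, 0.004, -0.005]]
ft_force: [-1.0, 0.0, -1.1]
opening: 0.026
8.425 [0.5914 0.0316 0.0887] yaw 22.09 down [ 0.002  0.007 -1.   ] F [-1.   0.  -1.1] op 0.026
r 0.1276 ang -68.2
tilt fix turn (deg, tool) [-0.   -0.31 -0.23]
```

```bash
python3 -m pendant '[[[-8,0,0,0.1,1.7,-0.4,0.4],[-8,0,0,0.1,1.7,-0.3,0.4],[-8,0,0,0.1,1.6,-0.1,0.4],[-6,0,0,0,1.0,0,0.4],[0,0,0,0,0,0,0.4]]]'; python3 -c "
from h import *
pol();tilt();snap('top','t3')
crop('t3',140,130,270,255,6,'t3c')"
```

```text
clock: 9.05
position: [0.6417, 0.0718, 0.0898]
eef_rot: [[0.005, 0.599, 0.801], [0.006, 0.801, -0.599], [-1.0, 0.008, 0.001]]
ft_force: [-0.2, 0.1, -0.1]
opening: 0.0256
9.05 [0.6417 0.0718 0.0898] yaw 53.22 down [ 0.005  0.006 -1.   ] F [-0.2  0.1 -0.1] op 0.0256
r 0.1251 ang -38.7
tilt fix turn (deg, tool) [-0.    0.03 -0.46]
```

View pics/t3c.png

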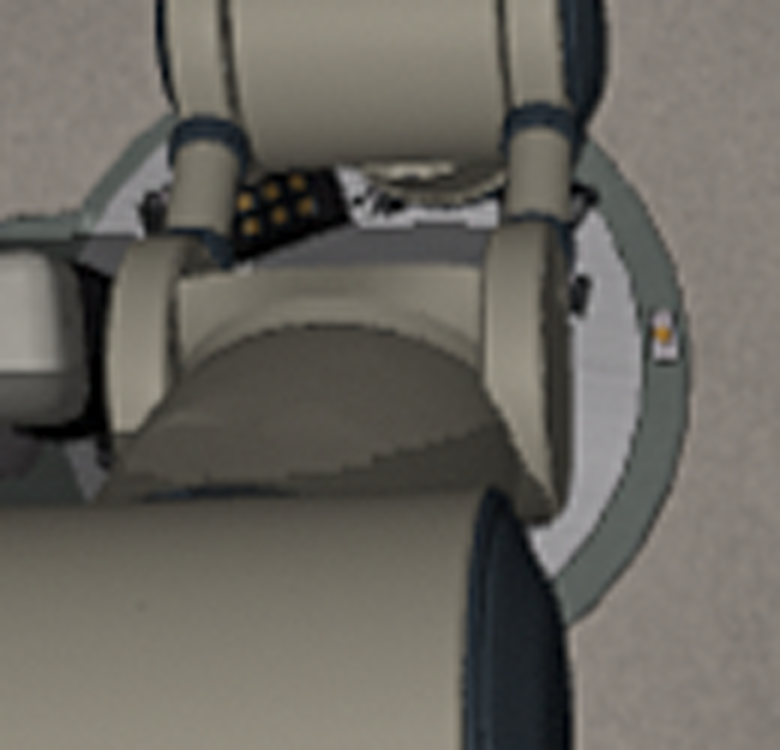

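```bash
python3 -m pendant '[[[0,0,0,0,0,0,0.55],[-4,0,0.4,0,0.9,0,0.55],[-4,0,0,0,0.9,-0.1,0.55],[-2,0,0,0,0.4,0,0.55],[0,0,0,0,0,0,0.55]]]'; python3 -c "
from h import *
pol();tilt();plan([(.6573,.0962,.09,64.5,1)],.55)"
```

```text
clock: 9.72
position: [0.6517, 0.0886, 0.0908]
eef_rot: [[0.008, 0.456, 0.89], [0.011, 0.89, -0.457], [-1.0, 0.013, 0.002]]
ft_force: [1.4, 0.0, 0.4]
opening: 0.0189
9.725 [0.6517 0.0886 0.0908] yaw 62.84 down [ 0.008  0.011 -1.   ] F [1.4 0.  0.4] op 0.0189
r 0.124 ang -29.7
tilt fix turn (deg, tool) [-0.    0.12 -0.77]
from [0.6517 0.0886 0.0908] 62.84
[[-1.7, 0, 0, 0.08, 0.93, 0.15, 0.55]]
```

```bash
python3 -m pendant '[[[-1,0,-0.7,0,0.5,0.1,0.55],[-0.7,0,0,0,0.4,0,0.55],[0,0,0,0,0,0,0.55]]]'; python3 -c "
from h import *
pol();tilt();plan([(.6573,.0962,.09,64.5,1)],.55)"
```

```text
clock: 10.1
position: [0.6568, 0.0963, 0.0909]
eef_rot: [[0.002, 0.431, 0.903], [-0.001, 0.903, -0.431], [-1.0, 0.0, 0.002]]
ft_force: [-0.2, -1.4, 0.1]
opening: 0.0193
10.1 [0.6568 0.0963 0.0909] yaw 64.5 down [ 0.002 -0.001 -1.   ] F [-0.2 -1.4  0.1] op 0.0193
r 0.1249 ang -25.5
tilt fix turn (deg, tool) [ 0.    0.12 -0.  ]
from [0.6568 0.0963 0.0909] 64.5
[[0.0, 0, 0, 0.09, 0.02, 0.05, 0.55]]
```

```bash
python3 -m pendant '[[[0,0,0,0,0,0,0.3],[0,0,0,-1.8,0,0,0.2],[0,0,0,-2.5,0,0,0.2],[0,0,0,-2.5,0,0,0.2]]]'; python3 -c "
from h import *
pol();tilt();plan([(.452,-.2075,.17,4.7,9)],-0.6)"
```

```text
clock: 10.6
position: [0.6558, 0.0961, 0.1615]
eef_rot: [[-0.001, 0.431, 0.902], [-0.001, 0.902, -0.431], [-1.0, -0.001, -0.0]]
ft_force: [0.2, -0.2, 0.2]
opening: 0.034
10.6 [0.6558 0.0961 0.1615] yaw 64.45 down [-0.001 -0.001 -1.   ] F [ 0.2 -0.2  0.2] op 0.034
r 0.1241 ang -25.7
tilt fix turn (deg, tool) [ 0.   -0.01  0.05]
from [0.6558 0.0961 0.1615] 64.45
[[6.6, 0, 0, -0.09, -4.02, -0.59, -0.6], [6.6, 0, 0, -0.09, -4.06, -0.12, -0.6], [6.6, 0, 0, -0.09, -4.05, 0.35, -0.6], [6.6, 0, 0, -0.09, -3.98, 0.82, -0.6], [6.6, 0, 0, -0.09, -3.86, 1.27, -0.6], [6.6, 0, 0, -0.09, -3.69, 1.71, -0.6], [6.6, 0, 0, -0.09, -3.46, 2.12, -0.6], [6.6, 0, 0, -0.09, -3.2, 2.51, -0.6], [6.6, 0, 0, -0.09, -2.88, 2.86, -0.6]]
```

```bash
python3 -m pendant '[[[6.6,0,0,-0.4,-4.0,-0.6,0],[6.6,0,0,-0.3,-4.1,-0.1,0],[6.6,0,0,-0.2,-4.0,0.4,-0.6],[6.6,0,0,-0.1,-4.0,0.8,-0.6],[6.6,0,0,-0.1,-3.9,1.3,-0.6],[6.6,0,0,-0.1,-3.7,1.7,-0.6],[6.6,0,0,-0.1,-3.5,2.1,-0.6],[5.5,0,0,-0.1,-2.6,2.1,-0.6],[2,0,0,0,-1,1.1,-0.6],[0,0,0,0,0,0,-0.6]]]'; python3 -c "
from h import *
pol();tilt();snap('top','t4');snap('wrist','w4')
crop('t4',140,130,270,255,6,'t4c');plan([(.452,-.2075,.17,4.7,1)],-0.6)"
```

```text
clock: 11.85
position: [0.467, -0.1884, 0.1897]
eef_rot: [[0.019, 0.988, 0.156], [-0.004, 0.156, -0.988], [-1.0, 0.018, 0.007]]
ft_force: [-0.0, -0.1, 0.2]
opening: 0.0685
11.85 [ 0.467  -0.1884  0.1897] yaw 8.98 down [ 0.019 -0.004 -1.   ] F [-0.  -0.1  0.2] op 0.0685
r 0.347 ang -102.8
tilt fix turn (deg, tool) [ 0.    0.42 -1.03]
from [ 0.4675 -0.1875  0.1894] 9.09
[[4.4, 0, 0, 1.94, -1.85, 1.73, -0.6]]
```

View pics/t4c.png

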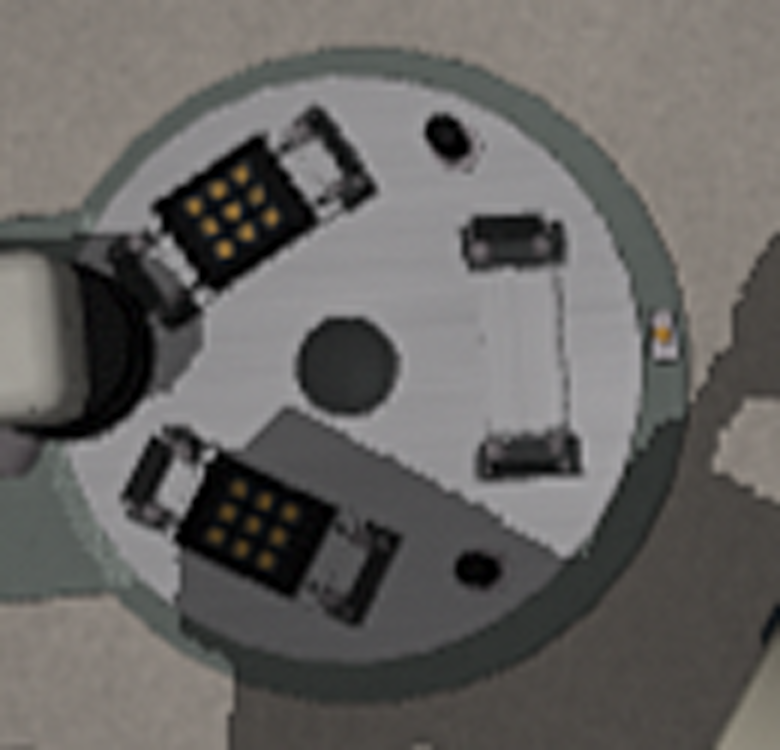

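View pics/w4.png

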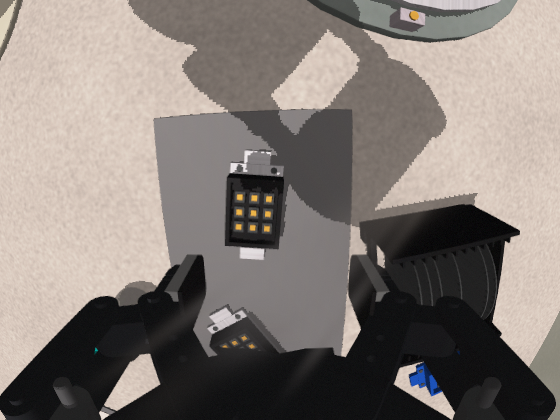

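Top view: the empty nest now sits at the loading place, with its slot blocks at crop (514,240) and (528,455) and the index post at (663,337). The wrist view shows the short carrier (3x3 pads) at (256,210), and the longer one, partly hidden, at (243,340). The blue decoy is at (427,378). The short one fits the description. I'll measure both the nest and the carrier.

```bash
cat >> h.py <<'E'
def wrist_ray(f,uv,z):
    D=np.load(f'pics/{f}.npz'); c=viewer.camera_info('wrist'); fl=210/np.tan(np.radians(c['vertical_fov'])/2)
    x,y=uv[0]-c['cx'],uv[1]-c['cy']; r=np.hypot(x,y); th=r/fl; d=np.array([np.sin(th)*x/r,np.sin(th)*y/r,np.cos(th)])
    T=np.array(c['tool_from_camera']); o=D['R']@T[:3,3]+D['p']; d=D['R']@T[:3,:3]@d; return o+d*(z-o[2])/d[2]
E
python3 - <<'E'
from h import *
from scipy.optimize import least_squares
d=np.load('pics/top0.npz')['d']
d=np.load('pics/t4.npz')['d']; W=cloud('top',d)
P=[]
for c in [(448,138),(478,570)]:
    u,v=map(round,full(c,140,130,6)); w=W[v-7:v+8,u-7:u+8].reshape(-1,3); w=w[w[:,2]>.09]; m=(w.max(0)+w.min(0))/2; P.append(m[:2])
    print('peg',len(w),m.round(4),world_z('top',full(c,140,130,6),.098).round(4),np.degrees(np.arctan2(m[1]-.150,m[0]-.5443)))
for c in [(514,240),(528,455)]:
    u,v=map(round,full(c,140,130,6)); w=W[v-7:v+8,u-10:u+11].reshape(-1,3); w=w[w[:,2]>.068]; print('slot',len(w),w.mean(0).round(4),w.max(0).round(4),w.min(0).round(4))
for z in (.07,.08): 
    a,b=[world_z('top',full(c,140,130,6),z) for c in [(514,240),(528,455)]]; m=(a+b)/2; print(z,a.round(4),b.round(4),m.round(4),'yaw',np.degrees(np.arctan2(*(a-b)[1::-1])))
# seat face corners z=.064
# seat: v edges
for c in [(487,275),(487,432),(565,275),(568,432)]: print('seat',world_z('top',full(c,140,130,6),.064).round(4))
Cx=np.array([.5443,.150]); a=np.radians(-85.5); print('nominal load',Cx+.09*np.array([np.cos(a),np.sin(a)]))
crop('w4',190,130,310,270,5,'w4c')
E
```

```text
peg 28 [0.6556 0.0934 0.0982] [0.6524 0.0908 0.098 ] -26.958313048482044
peg 28 [0.4401 0.0824 0.099 ] [0.4398 0.0798 0.098 ] -147.0190484492001
slot 86 [0.6061 0.0636 0.0794] [0.6136 0.0877 0.0917] [0.5934 0.0388 0.0683]
slot 74 [0.4922 0.0582 0.0799] [0.5134 0.0838 0.0938] [0.4827 0.0326 0.068 ]
0.07 [0.6049 0.0627 0.07  ] [0.4969 0.0578 0.07  ] [0.5509 0.0602 0.07  ] yaw 2.6419208371929646
0.08 [0.6035 0.0615 0.08  ] [0.4963 0.0565 0.08  ] [0.5499 0.059  0.08  ] yaw 2.6419208371929694
seat [0.5884 0.0774 0.064 ]
seat [0.5093 0.0789 0.064 ]
seat [0.5873 0.0381 0.064 ]
seat [0.5082 0.0382 0.064 ]
nominal load [0.55136132 0.06027744]
```

View pics/w4c.png

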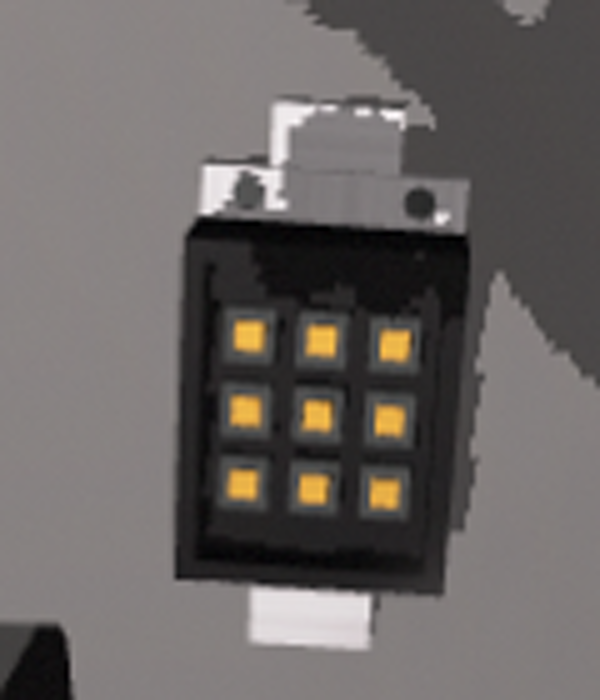

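Run:
```python
from h import *
crop('w1',225,190,305,270,8,'w1c'); crop('w1',230,10,330,100,7,'w1h')
f=lambda c:full(c,190,130,5)
for n,z,L in [('tray',.031,[(190,240),(468,236),(443,592),(177,577)]),('ear',.009,[(272,103),(404,110),(248,642),(368,648)]),('pads',.02,[(318,414)])]:
    Q=np.array([wrist_ray('w4',f(p),z)[:2] for p in L]); print(n,Q.round(4).tolist(),Q.mean(0).round(4))
```

```text
tray [[0.426, -0.1763], [0.4733, -0.1685], [0.4795, -0.2344], [0.4307, -0.239]] [ 0.4524 -0.2046]
ear [[0.4354, -0.1533], [0.4595, -0.1511], [0.4445, -0.2605], [0.4685, -0.2581]] [ 0.452  -0.2058]
pads [[0.4521, -0.2075]] [ 0.4521 -0.2075]
```

View pics/w1c.png

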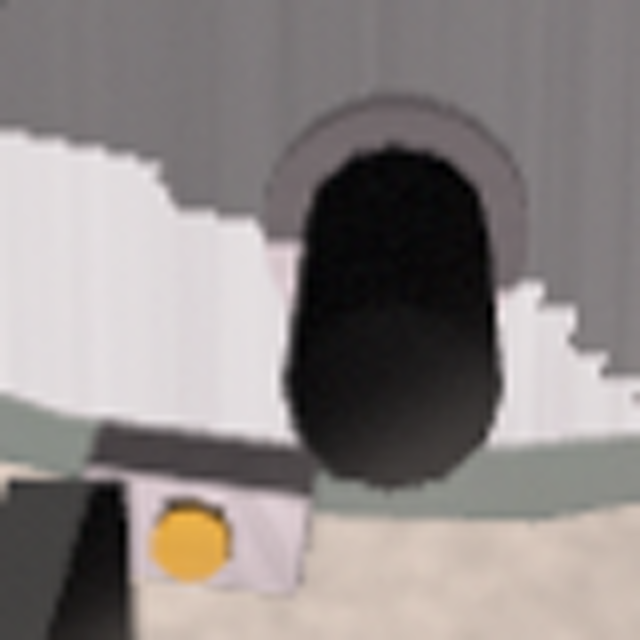

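View pics/w1h.png

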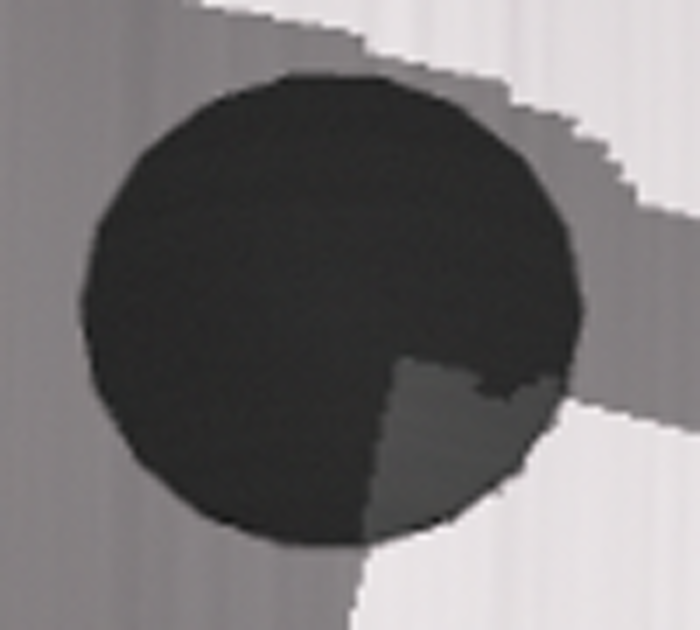

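Run:
```python
from h import *
hub=wrist_ray('w1',full((332,310),230,10,7),.0525); post=wrist_ray('w1',full((195,538),225,190,8),.049)
e1=wrist_ray('w1',full((95,465),225,190,8),.048);e2=wrist_ray('w1',full((312,493),225,190,8),.048)
peg=wrist_ray('w1',full((394,390),225,190,8),.098); ring=wrist_ray('w1',full((396,215),225,190,8),.05)
A=lambda p,q:np.degrees(np.arctan2(p[1]-q[1],p[0]-q[0])).round(2)
print(hub,post,A(post,hub),'edge',np.hypot(*(e2-e1)[:2]),A(e2,e1),'peg',peg,A(peg,hub),'ring',ring,A(ring,hub), np.hypot(*(ring-hub)[:2]))
```

```text
[0.54597503 0.15205277 0.0525    ] [ 0.55828186 -0.00757686  0.049     ] -85.59 edge 0.022342438525946983 5.07 peg [0.57093524 0.03142332 0.098     ] -78.31 ring [0.57080342 0.03111865 0.05      ] -78.4 0.12345650971768889
```

Run:
```python
from h import *
tilt();plan([(.4415,.0820,.175,-55.5,8)],0.2)
```

```text
tilt fix turn (deg, tool) [-0.    0.41 -1.02]
from [ 0.4675 -0.1875  0.1894] 9.09
[[8.1, 0, 0, 0.18, 0.21, -3.38, 0.2], [8.1, 0, 0, 0.18, -0.27, -3.37, 0.2], [8.1, 0, 0, 0.18, -0.74, -3.3, 0.2], [8.1, 0, 0, 0.18, -1.19, -3.17, 0.2], [8.1, 0, 0, 0.18, -1.63, -2.97, 0.2], [8.1, 0, 0, 0.18, -2.03, -2.71, 0.2], [8.1, 0, 0, 0.18, -2.39, -2.4, 0.2], [8.1, 0, 0, 0.18, -2.7, -2.04, 0.2]]
```

```bash
python3 -m pendant '[[[8,0.4,-1,0.2,0.2,-3.4,0.2],[8,0,0,0.2,-0.3,-3.4,0.2],[8,0,0,0.2,-0.7,-3.3,0.2],[8,0,0,0.2,-1.2,-3.2,0.2],[8,0,0,0.2,-1.6,-3.0,0.2],[8,0,0,0.2,-2.0,-2.7,0.2],[8,0,0,0.2,-2.2,-2.2,0.2],[4,0,0,0.2,-1.2,-0.8,0.2],[0,0,0,0,0,0,0.2]]]'
python3 - <<'E'
from h import *
pol();tilt();plan([(.4415,.0820,.165,-55.5,2)],0.2)
E
```

```text
clock: 13.08
position: [0.4462, 0.0768, 0.1735]
eef_rot: [[0.003, 0.621, -0.784], [0.002, -0.784, -0.621], [-1.0, 0.0, -0.003]]
ft_force: [-0.0, -0.5, 0.0]
opening: 0.034
13.075 [0.4462 0.0768 0.1735] yaw -51.64 down [ 0.003  0.002 -1.   ] F [-0.  -0.5  0. ] op 0.034
r 0.1222 ang -143.2
tilt fix turn (deg, tool) [ 0.   -0.2  -0.01]
from [0.4462 0.0768 0.1735] -51.64
[[1.9, 0, 0, 0.42, -0.35, 0.02, 0.2], [1.9, 0, 0, 0.42, -0.35, 0.03, 0.2]]
```

```bash
python3 -m pendant '[[[2,0,0,1.0,-0.4,0,0.2],[2,0,0,1.8,-0.3,0,0.2],[0,0,0,2.2,0,0,0.2],[0,0,0,2.2,0,0,0.2],[0,0,0,0.8,0,0,0.2],[0,0,0,0,0,0,0.4],[0,0,0,0,0,0,0.6]]]'
python3 - <<'E'
from h import *
pol();tilt();plan([(.4425,.0807,.09,-55.5,1)],0.6)
E
```

```text
clock: 13.95
position: [0.4445, 0.0829, 0.0928]
eef_rot: [[0.006, 0.577, -0.817], [0.002, -0.817, -0.577], [-1.0, 0.002, -0.006]]
ft_force: [-1.2, -0.2, -6.0]
opening: 0.0174
13.95 [0.4445 0.0829 0.0928] yaw -54.79 down [ 0.006  0.002 -1.   ] F [-1.2 -0.2 -6. ] op 0.0174
r 0.12 ang -146.0
tilt fix turn (deg, tool) [ 0.   -0.34 -0.1 ]
from [0.4445 0.0829 0.0928] -54.79
[[0.7, 0, 0, 0.28, 0.07, 0.29, 0.6]]
```

```bash
python3 -m pendant '[[[0,0,0,0,0.1,0.2,0.57],[0,0,0,0,0,0,0.57]]]'
python3 - <<'E'
from h import *
pol()
v=np.array(observe()['position'])[:2]-[.5455,.1515]; print(np.degrees(np.arctan2(v[1],v[0])))
E
```

```text
clock: 14.2
position: [0.4439, 0.0809, 0.0938]
eef_rot: [[0.007, 0.577, -0.817], [0.002, -0.817, -0.577], [-1.0, 0.003, -0.007]]
ft_force: [-1.0, 0.2, 0.1]
opening: 0.0186
14.2 [0.4439 0.0809 0.0938] yaw -54.76 down [ 0.007  0.002 -1.   ] F [-1.   0.2  0.1] op 0.0186
r 0.1216 ang -145.4
-145.21855115708337
```

```bash
python3 -m pendant '[[[0,0,0,0,0,0,0.3],[0,0,0,-1.8,0,0,0.2],[0,0,0,-2.5,0,0,0.2],[0,0,0,-2.5,0,0,0.2]]]'
python3 - <<'E'
from h import *
st();tilt();plan([(.452,-.2065,.14,4.8,8)],-.6)
E
```

```text
clock: 14.7
position: [0.443, 0.0806, 0.1629]
eef_rot: [[0.006, 0.577, -0.817], [0.002, -0.817, -0.577], [-1.0, 0.002, -0.006]]
ft_force: [0.3, 0.0, 1.0]
opening: 0.0344
14.7 [0.443  0.0806 0.1629] yaw -54.75 down [ 0.006  0.002 -1.   ] F [0.3 0.  1. ] op 0.0344
tilt fix turn (deg, tool) [ 0.   -0.33 -0.1 ]
from [0.443  0.0806 0.1629] -54.75
[[-7.4, 0, 0, 0.29, 3.0, 1.98, -0.6], [-7.4, 0, 0, 0.29, 2.71, 2.35, -0.6], [-7.4, 0, 0, 0.29, 2.39, 2.68, -0.6], [-7.4, 0, 0, 0.29, 2.02, 2.97, -0.6], [-7.4, 0, 0, 0.29, 1.62, 3.21, -0.6], [-7.4, 0, 0, 0.29, 1.19, 3.39, -0.6], [-7.4, 0, 0, 0.29, 0.74, 3.51, -0.6], [-7.4, 0, 0, 0.29, 0.28, 3.58, -0.6]]
```

```bash
python3 -m pendant '[[[-7,-0.3,0,0.1,3.0,2.0,0.2],[-7.4,0,0,0.1,2.7,2.4,0],[-7.4,0,0,0.1,2.4,2.7,-0.6],[-7.4,0,0,0.1,2.0,3.0,-0.6],[-7.4,0,0,0.1,1.6,3.2,-0.6],[-7.4,0,0,0.1,1.2,3.4,-0.6],[-7.4,0,0,0.1,0.7,3.2,-0.6],[-4,0,0,0.1,0.2,1.5,-0.6],[0,0,0,0,0,0,-0.6]]]'
python3 - <<'E'
from h import *
st();tilt();plan([(.452,-.2065,.12,4.8,2)],-.6);snap('top','t5');crop('t5',140,130,270,255,6,'t5c')
d=np.load('pics/t5.npz')['d']; W=cloud('top',d)
v,u=np.mgrid[:420,:560]; P=[]
for a in (-25.5,-145.5):
    p=np.array([.5446+.125*np.cos(np.radians(a)),.1509+.125*np.sin(np.radians(a))]); m=(np.hypot(W[...,0]-p[0],W[...,1]-p[1])<.016)&(W[...,2]>.09); w=W[m]; q=(w.max(0)+w.min(0))/2; print(len(w),q); P.append(q)
dv=P[0]-P[1]; print('nest dir',np.degrees(np.arctan2(dv[1],dv[0]))-90)
E
```

```text
clock: 15.82
position: [0.4551, -0.1923, 0.1588]
eef_rot: [[0.011, 0.999, 0.044], [-0.004, 0.044, -0.999], [-1.0, 0.011, 0.004]]
ft_force: [-0.8, 1.1, -0.6]
opening: 0.0678
15.825 [ 0.4551 -0.1923  0.1588] yaw 2.51 down [ 0.011 -0.004 -1.   ] F [-0.8  1.1 -0.6] op 0.0678
tilt fix turn (deg, tool) [-0.    0.24 -0.6 ]
from [ 0.4551 -0.1923  0.1588] 2.51
[[-1.1, 0, 0, 1.94, -0.19, 0.7, -0.6], [-1.1, 0, 0, 1.94, -0.2, 0.7, -0.6]]
29 [0.65650582 0.0992043  0.09715186]
31 [0.44293668 0.0782827  0.09670273]
nest dir -84.40505706321025
```

View pics/t5c.png

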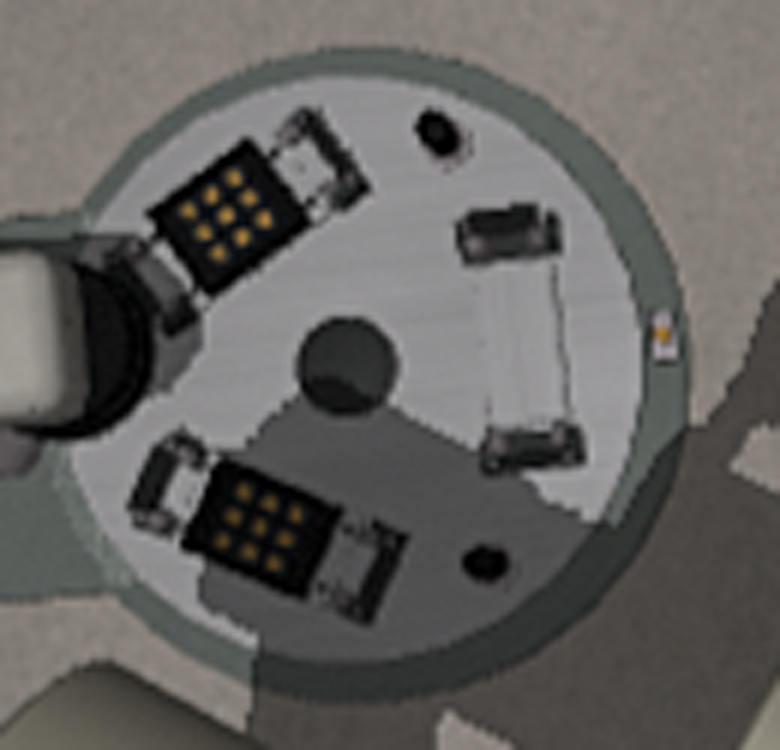

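```bash
python3 -m pendant '[[[-1.2,0.2,-0.6,1.2,-0.2,0.7,-0.6],[-1,0,0,1.6,-0.2,0.6,-0.6],[0,0,0,0.5,0,0.1,-0.6],[0,0,0,0,0,0,-0.6]]]'
python3 - <<'E'
from h import *
st();tilt();plan([(.452,-.2065,.032,4.8,4)],-.6);snap('wrist','w5')
E
```

```text
clock: 16.38
position: [0.4514, -0.2043, 0.1238]
eef_rot: [[-0.002, 0.997, 0.083], [0.001, 0.083, -0.997], [-1.0, -0.002, -0.001]]
ft_force: [0.1, -0.2, -1.0]
opening: 0.0684
16.375 [ 0.4514 -0.2043  0.1238] yaw 4.77 down [-0.002  0.001 -1.   ] F [ 0.1 -0.2 -1. ] op 0.0684
tilt fix turn (deg, tool) [ 0.   -0.04  0.14]
from [ 0.4514 -0.2043  0.1238] 4.77
[[-0.0, 0, 0, 2.29, 0.01, 0.06, -0.6], [-0.0, 0, 0, 2.29, 0.01, 0.06, -0.6], [-0.0, 0, 0, 2.29, 0.01, 0.06, -0.6], [-0.0, 0, 0, 2.29, 0.01, 0.06, -0.6]]
```

View pics/w5.png

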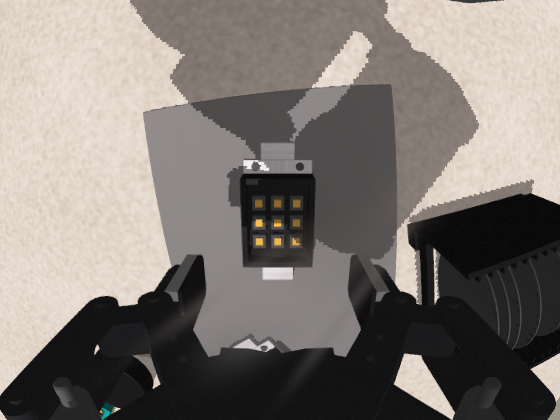

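The wrist view shows the short carrier, with 9 pads and two ears, centred at (278,222) between the fingers. The cassette at (480,275) is clear of the right finger. Descending.

```bash
python3 -m pendant '[[[0,0,0,1.8,0,0.1,-0.6],[0,0,0,2.3,0,0.1,-0.6],[0,0,0,2.3,0,0,-0.6],[0,0,0,1.8,0,0,-0.6],[0,0,0,0.7,0,0,-0.6],[0,0,0,0,0,0,-0.6]]]'
python3 - <<'E'
from h import *
st();tilt();plan([(.452,-.2060,.032,4.8,1)],-.6)
E
```

```text
clock: 17.18
position: [0.4538, -0.2061, 0.0354]
eef_rot: [[0.002, 0.997, 0.083], [-0.002, 0.083, -0.997], [-1.0, 0.002, 0.002]]
ft_force: [-0.6, -0.0, 0.1]
opening: 0.0679
17.175 [ 0.4538 -0.2061  0.0354] yaw 4.79 down [ 0.002 -0.002 -1.   ] F [-0.6 -0.   0.1] op 0.0679
tilt fix turn (deg, tool) [ 0.    0.14 -0.12]
from [ 0.4538 -0.2061  0.0354] 4.79
[[-0.0, 0, 0, 0.34, -0.18, -0.03, -0.6]]
```

```bash
python3 -m pendant '[[[0,0,0,0.2,-0.1,0,-0.4],[0,0,0,0,0,0,0],[0,0,0,0,0,0,0.5],[0,0,0,0,0,0,1],[0,0,0,0,0,0,1],[0,0,0,0,0,0,1]]]' 60
python3 - <<'E'
from h import *
st();tilt()
E
```

```text
clock: 17.92
position: [0.4534, -0.2065, 0.0353]
eef_rot: [[0.004, 0.997, 0.083], [-0.004, 0.083, -0.997], [-1.0, 0.004, 0.004]]
ft_force: [0.4, -0.6, -1.2]
opening: 0.0487
17.925 [ 0.4534 -0.2065  0.0353] yaw 4.79 down [ 0.004 -0.004 -1.   ] F [ 0.4 -0.6 -1.2] op 0.0487
tilt fix turn (deg, tool) [-0.    0.23 -0.23]
```

```bash
python3 -m pendant '[[[0,0,0,-1.2,0,0,1],[0,0,0,-3,0,0,1],[0,0,0,-4,0,0,1],[0,0,0,-4,0,0,1],[0,0,0,-1.5,0,0,1]]]'
python3 - <<'E'
from h import *
st();tilt();plan([(.475,.053,.19,95,10)],1)
E
```

```text
clock: 18.55
position: [0.452, -0.2055, 0.1784]
eef_rot: [[0.003, 0.997, 0.083], [-0.003, 0.083, -0.997], [-1.0, 0.002, 0.003]]
ft_force: [0.9, 0.3, -2.3]
opening: 0.0485
18.55 [ 0.452  -0.2055  0.1784] yaw 4.78 down [ 0.003 -0.003 -1.   ] F [ 0.9  0.3 -2.3] op 0.0485
tilt fix turn (deg, tool) [-0.    0.16 -0.14]
from [ 0.452  -0.2055  0.1784] 4.78
[[-9.0, 0, 0, -0.12, 0.45, -2.56, 1], [-9.0, 0, 0, -0.12, 0.84, -2.46, 1], [-9.0, 0, 0, -0.12, 1.22, -2.29, 1], [-9.0, 0, 0, -0.12, 1.56, -2.07, 1], [-9.0, 0, 0, -0.12, 1.87, -1.8, 1], [-9.0, 0, 0, -0.12, 2.13, -1.49, 1], [-9.0, 0, 0, -0.12, 2.33, -1.14, 1], [-9.0, 0, 0, -0.12, 2.48, -0.76, 1], [-9.0, 0, 0, -0.12, 2.57, -0.36, 1], [-9.0, 0, 0, -0.12, 2.59, 0.05, 1]]
```

```bash
python3 -m pendant '[[[-8,0,0,-0.1,0.4,-2.4,1],[-9,0,0,-0.1,0.8,-2.4,1],[-9,0,0,-0.1,1.2,-2.3,1],[-9,0,0,-0.1,1.6,-2.1,1],[-9,0,0,-0.1,1.9,-1.8,1],[-9,0,0,-0.1,2.1,-1.5,1],[-9,0,0,-0.1,2.3,-1.1,1],[-9,0,0,0,2.4,-0.8,1],[-9,0,0,0,2.4,-0.4,1],[-5,0,0,0,1.2,0,1],[0,0,0,0,0,0,1],[0,0,0,0,0,0,1]]]'
python3 - <<'E'
from h import *
st();tilt();snap('wrist','w6')
E
```

```text
clock: 20.05
position: [0.4704, 0.0418, 0.1951]
eef_rot: [[0.011, -0.042, 0.999], [-0.006, 0.999, 0.042], [-1.0, -0.006, 0.011]]
ft_force: [0.3, 0.3, -1.3]
opening: 0.0487
20.05 [0.4704 0.0418 0.1951] yaw 92.4 down [ 0.011 -0.006 -1.   ] F [ 0.3  0.3 -1.3] op 0.0487
tilt fix turn (deg, tool) [-0.    0.63  0.35]
```

View pics/w6.png

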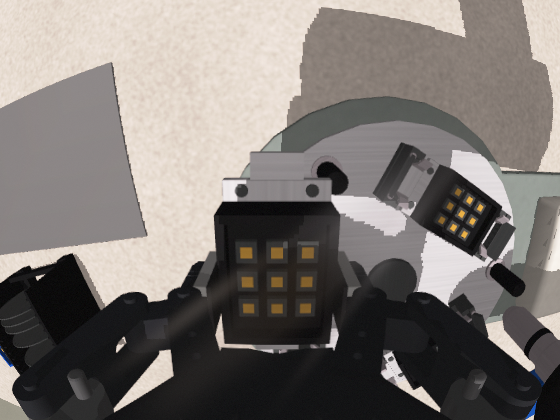

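The camera faces back toward the robot, so the held carrier hides the nest. The carrier is held square at (277,270). I'll move past the nest to see it.

Run:
```python
from h import *
plan([(.655,.062,.175,95,6)],1)
```

```text
from [0.4704 0.0418 0.1951] 92.39
[[-0.4, 0, 0, 0.33, 0.21, 3.09, 1], [-0.4, 0, 0, 0.33, 0.19, 3.09, 1], [-0.4, 0, 0, 0.33, 0.16, 3.09, 1], [-0.4, 0, 0, 0.33, 0.14, 3.09, 1], [-0.4, 0, 0, 0.33, 0.11, 3.09, 1], [-0.4, 0, 0, 0.33, 0.09, 3.09, 1]]
```

```bash
python3 -m pendant '[[[-0.4,0.6,0.3,0.2,0.2,2.0,1],[-0.4,0,0,0.3,0.2,3.1,1],[-0.4,0,0,0.3,0.2,3.1,1],[-0.4,0,0,0.3,0.1,3.1,1],[-0.4,0,0,0.3,0.1,3.0,1],[-0.4,0,0,0.3,0.1,2.5,1],[0,0,0,0.2,0,1,1],[0,0,0,0,0,0,1],[0,0,0,0,0,0,1]]]'
python3 - <<'E'
from h import *
st();tilt();snap('wrist','w7')
E
```

```text
clock: 21.22
position: [0.6507, 0.055, 0.1755]
eef_rot: [[-0.003, -0.067, 0.998], [-0.001, 0.998, 0.067], [-1.0, -0.001, -0.003]]
ft_force: [0.5, -0.6, -2.2]
opening: 0.0489
21.225 [0.6507 0.055  0.1755] yaw 93.83 down [-0.003 -0.001 -1.   ] F [ 0.5 -0.6 -2.2] op 0.0489
tilt fix turn (deg, tool) [ 0.   -0.19  0.07]
```

View pics/w7.png

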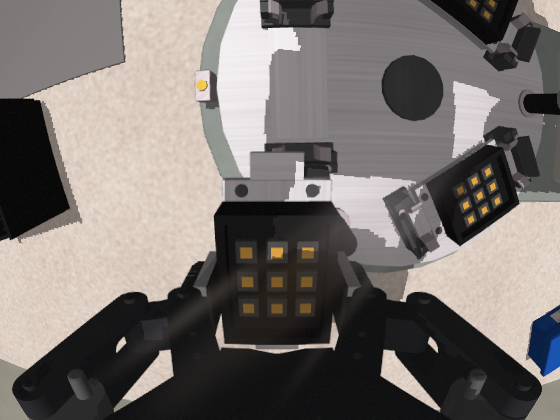

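```bash
python3 -c "
from h import *
crop('w7',215,0,355,210,4,'w7c')"
```

```text
(no output)
```

View pics/w7c.png

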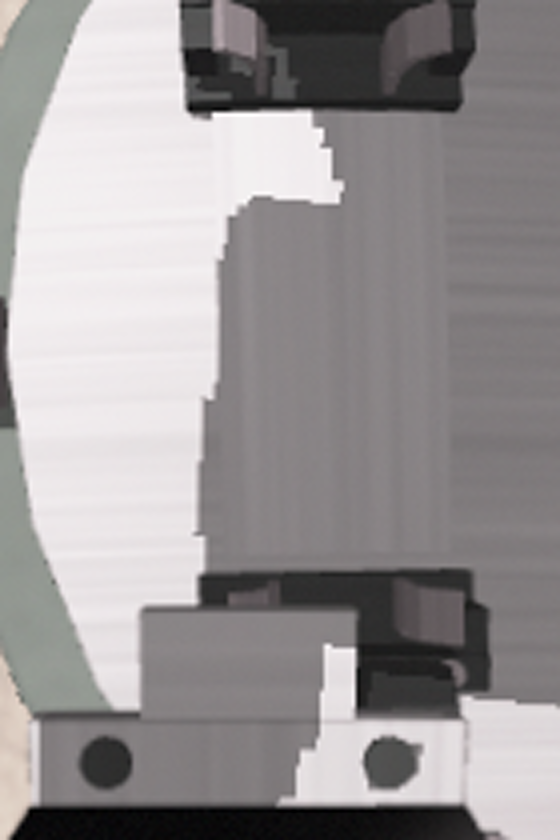

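```bash
python3 -c "
from h import *
im=cv2.imread('pics/w7.png')[0:160,250:345]; g=cv2.cvtColor(im,cv2.COLOR_BGR2GRAY).astype(float); g=np.clip((g-90)*4,0,255).astype(np.uint8)
cv2.imwrite('pics/w7e.png',cv2.resize(g,None,fx=5,fy=5,interpolation=cv2.INTER_CUBIC)[:, :])"
```

```text
(no output)
```

View pics/w7e.png

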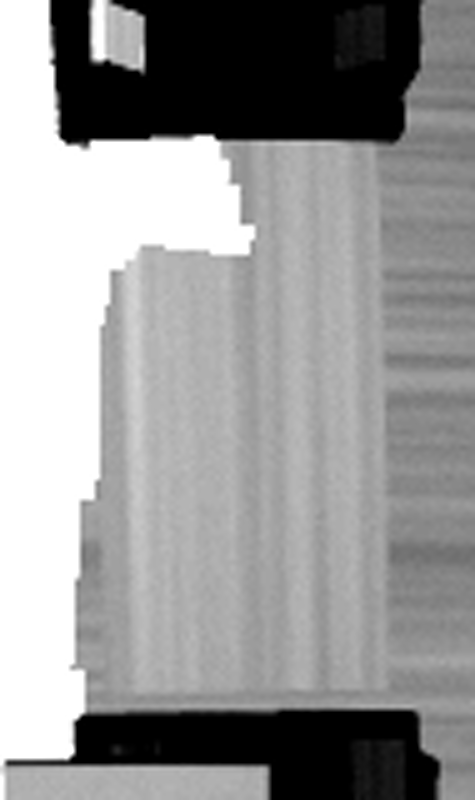

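Run:
```python
from h import *
f=lambda c:wrist_ray('w7',full(c,250,0,5),.064)
L=[f(c) for c in [(122,290),(134,690)]]; Rr=[f(c) for c in [(378,150),(387,690)]]; Up=[f((85,142)),f((378,142))]
for n,q in (('L',L),('R',Rr),('U',Up)): print(n,[x.round(4).tolist() for x in q],np.degrees(np.arctan2(q[-1][1]-q[0][1],q[-1][0]-q[0][0])).round(2))
end=(L[1]+Rr[1])/2; yaw=4.9
yw=np.degrees(np.arctan2(Rr[1][1]-Rr[0][1],Rr[1][0]-Rr[0][0])); yl=np.degrees(np.arctan2(L[1][1]-L[0][1],L[1][0]-L[0][0]))
x=np.array([np.cos(np.radians((yw+yl)/2)),np.sin(np.radians((yw+yl)/2))]); print('width',np.linalg.norm(L[1]-Rr[1]),'yaw',yl,yw,'centre',end[:2]-.04*x)
hub=wrist_ray('w7',(412,88),.0525); post=wrist_ray('w7',(202,85.5),.048); print('hub',hub,'post',post,'ang',np.degrees(np.arctan2(*(post-hub)[1::-1])))
# carried ear in w7: full px of ear end corners (c k=4 origin 215,0)
D=np.load('pics/w7.npz'); zu=.1755-.0323
e=[wrist_ray('w7',full(c,215,0,4),zu+.006) for c in [(141,607),(357,607)]]
T=np.array([D['R'].T@(q-D['p']) for q in e]); print('ear end corners in tool (mm)',(T*1000).round(1))
t=[wrist_ray('w7',full(c,215,0,4),zu+.006) for c in [(33,715),(466,715)]]
print('plate corners tool',[(D['R'].T@(q-D['p'])*1000).round(1).tolist() for q in t])
```

```text
L [[0.5382, 0.0451, 0.064], [0.5947, 0.0505, 0.064]] 5.45
R [[0.5142, 0.0793, 0.064], [0.5919, 0.0859, 0.064]] 4.88
U [[0.5166, 0.0385, 0.064], [0.513, 0.0792, 0.064]] 95.08
width 0.03555264597336155 yaw 5.451232125241479 4.875235017290368 centre [0.55348212 0.06460516]
hub [0.54650956 0.15144172 0.0525    ] post [ 0.55849594 -0.0078419   0.048     ] ang -85.69650098911804
ear end corners in tool (mm) [[ 26.4 -12.3 -54.9]
 [ 26.4  11.5 -54.9]]
plate corners tool [[26.4, -24.7, -42.9], [26.4, 24.1, -42.8]]
```

```bash
python3 -m pendant '[[[-0.3,0,0,0,0,-1.5,1],[-0.3,0,0,0,0.1,-2.8,1],[-0.3,0,0,0,0.1,-2.8,1],[-0.3,0,0,0.5,0.1,-1.5,1],[0,0,0,0.8,0,-0.4,1],[0,0,0,0,0,0,1]]]'
python3 - <<'E'
from h import *
st();tilt();plan([(.555,.062,.14,95,2)],1)
E
```

```text
clock: 22.02
position: [0.5553, 0.0508, 0.1639]
eef_rot: [[-0.002, -0.087, 0.996], [-0.001, 0.996, 0.087], [-1.0, -0.001, -0.002]]
ft_force: [0.3, 0.4, -1.4]
opening: 0.0492
22.025 [0.5553 0.0508 0.1639] yaw 95.0 down [-0.002 -0.001 -1.   ] F [ 0.3  0.4 -1.4] op 0.0492
tilt fix turn (deg, tool) [ 0.   -0.14  0.07]
from [0.5553 0.0508 0.1639] 95.0
[[0.0, 0, 0, 1.19, 0.56, 0.04, 1], [0.0, 0, 0, 1.19, 0.56, 0.04, 1]]
```

```bash
python3 -m pendant '[[[0,0,0,0.9,0.5,0,1],[0,0,0,1.2,0.5,0,1],[0,0,0,0.3,0.1,0,1],[0,0,0,0,0,0,1]]]' 80
python3 - <<'E'
from h import *
st();tilt();plan([(.555,.062,.12,95,1)],1);snap('wrist','w8');snap('scene','s8');crop('s8',270,130,430,270,5,'s8c')
E
```

```text
clock: 22.52
position: [0.5556, 0.0627, 0.1377]
eef_rot: [[-0.002, -0.087, 0.996], [-0.001, 0.996, 0.087], [-1.0, -0.001, -0.002]]
ft_force: [-0.5, -0.4, -1.9]
opening: 0.0483
22.525 [0.5556 0.0627 0.1377] yaw 95.0 down [-0.002 -0.001 -1.   ] F [-0.5 -0.4 -1.9] op 0.0483
tilt fix turn (deg, tool) [-0.   -0.12  0.07]
from [0.5556 0.0627 0.1377] 95.0
[[0.0, 0, 0, 1.77, -0.07, -0.06, 1]]
```

View pics/w8.png

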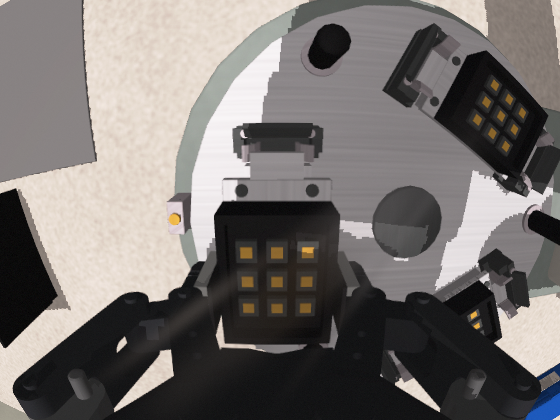

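View pics/s8c.png

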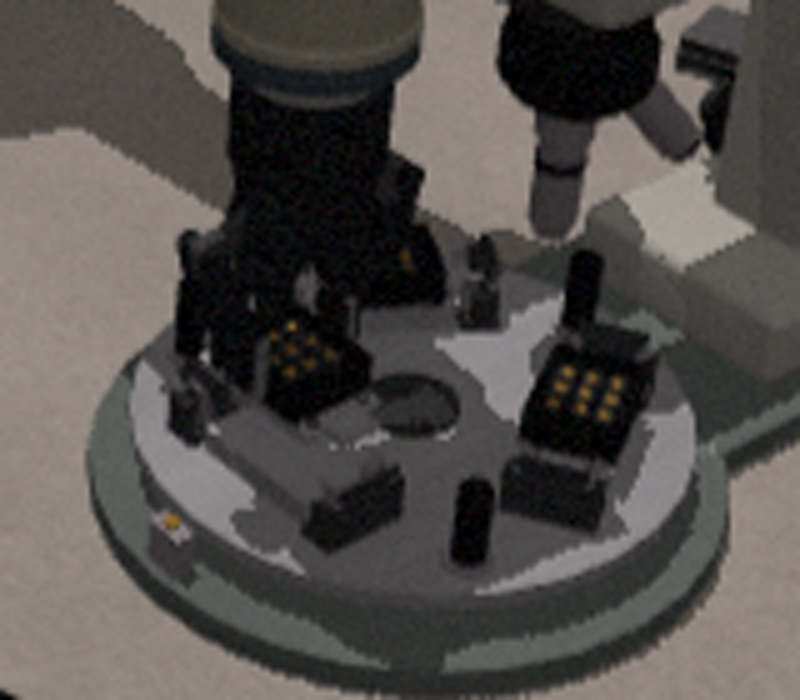

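Run:
```python
from h import *
crop('w8',220,110,340,210,6,'w8c')
```

```text
(no output)
```

View pics/w8c.png

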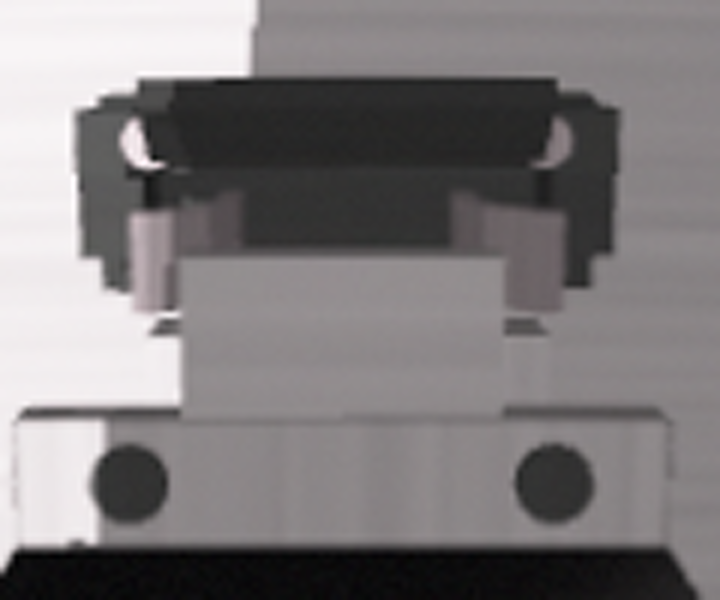

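Run:
```python
from h import *
D=np.load('pics/w8.npz')
for n,c,z in [('stop12',(347,167),.076),('lead top',(347,80),.087),('leafL',(132,260),.085),('leafR',(563,260),.085),('earL',(181,257),.1114),('earR',(503,257),.1114)]:
    p=wrist_ray('w8',full(c,220,110,6),z); print(n,(D['R'].T@(p-D['p'])*1000).round(1))
```

```text
stop12 [ 61.8  -0.  -58.9]
lead top [ 50.9  -0.1 -67.1]
leafL [ 52.8 -18.8 -51.5]
leafR [ 52.8  18.8 -51.5]
earL [ 26.4 -12.3 -54.5]
earR [ 26.4  11.3 -54.4]
```

```bash
python3 -m pendant '[[[0,0,0,1.0,0,-0.1,1],[0,0,0,1.0,0,0,1],[0,0,0,0.3,0,0,1],[0,0,0,0,0,0,1]]]' 80
python3 - <<'E'
from h import *
st();tilt();snap('wrist','w9');crop('w9',220,110,340,210,6,'w9c')
E
```

```text
clock: 23.12
position: [0.5547, 0.0622, 0.1136]
eef_rot: [[-0.001, -0.087, 0.996], [-0.001, 0.996, 0.087], [-1.0, -0.001, -0.001]]
ft_force: [0.7, -1.2, -1.4]
opening: 0.0486
23.125 [0.5547 0.0622 0.1136] yaw 94.97 down [-0.001 -0.001 -1.   ] F [ 0.7 -1.2 -1.4] op 0.0486
tilt fix turn (deg, tool) [-0.   -0.07  0.07]
```

View pics/w9c.png

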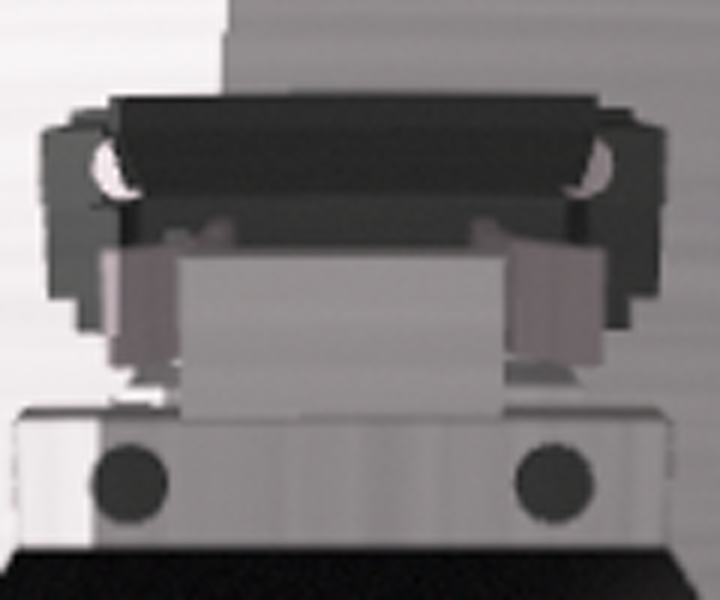

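```bash
python3 -m pendant '[[[0,0,0,0.3,0.1,0,1],[0,0,0,0.5,0,0,1],[0,0,0,0.4,0,0,1]]]' 100
python3 - <<'E'
from h import *
st();tilt()
E
```

```text
clock: 23.55
position: [0.5555, 0.0633, 0.1021]
eef_rot: [[0.002, -0.087, 0.996], [-0.001, 0.996, 0.087], [-1.0, -0.001, 0.001]]
ft_force: [1.5, 1.2, 1.1]
opening: 0.0478
23.55 [0.5555 0.0633 0.1021] yaw 94.98 down [ 0.002 -0.001 -1.   ] F [1.5 1.2 1.1] op 0.0478
tilt fix turn (deg, tool) [0.   0.08 0.08]
```

```bash
python3 -m pendant '[[[0,0,0,0.4,0,0,1],[0,0,0,0.4,0,0,1],[0,0,0,0.3,0,0,1]]]'
python3 - <<'E'
from h import *
st();tilt()
E
```

```text
clock: 23.92
position: [0.5578, 0.0636, 0.0956]
eef_rot: [[0.009, -0.088, 0.996], [-0.001, 0.996, 0.088], [-1.0, -0.002, 0.008]]
ft_force: [-19.1, 0.9, 87.1]
opening: 0.048
23.925 [0.5578 0.0636 0.0956] yaw 95.07 down [ 0.009 -0.001 -1.   ] F [-19.1   0.9  87.1] op 0.048
tilt fix turn (deg, tool) [-0.    0.48  0.12]
```

```bash
python3 -m pendant '[[[0,0,0,-0.1,0,-0.1,1],[0,0,0,0,0,0,1]]]'
python3 - <<'E'
from h import *
st();tilt();snap('wrist','w10');crop('w10',220,110,340,210,6,'w10c')
E
```

```text
clock: 24.18
position: [0.5566, 0.0635, 0.097]
eef_rot: [[0.009, -0.089, 0.996], [-0.001, 0.996, 0.089], [-1.0, -0.002, 0.009]]
ft_force: [-1.3, 0.5, 4.3]
opening: 0.0481
24.175 [0.5566 0.0635 0.097 ] yaw 95.1 down [ 0.009 -0.001 -1.   ] F [-1.3  0.5  4.3] op 0.0481
tilt fix turn (deg, tool) [-0.    0.51  0.13]
```

View pics/w10c.png

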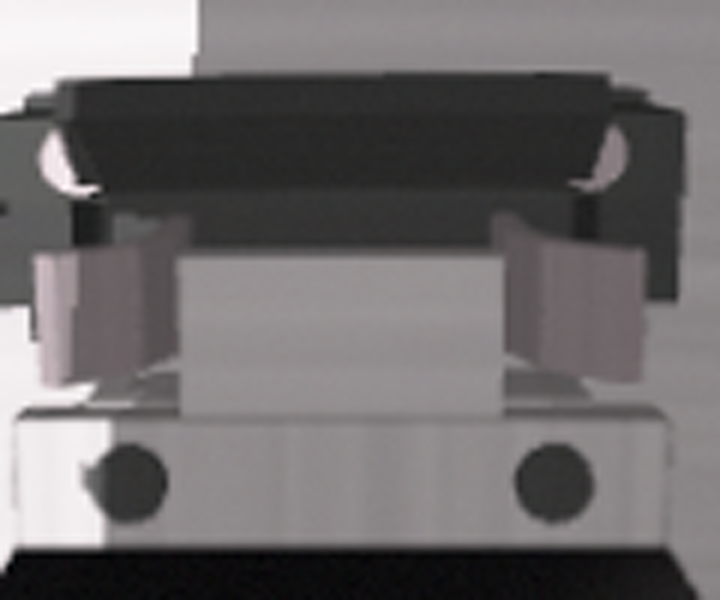

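```bash
python3 -m pendant '[[[0,0,0,0,0,0,-0.3],[0,0,0,0,0,0,-0.3],[0,0,0,0,0,0,-0.3],[0,0,0,-2,0,0,-0.3],[0,0,0,-3,0,0,-0.3],[0,0,0,-3,0,0,-0.3],[0,0,0,-1,0,0,-0.3],[0,0,0,0,0,0,-0.3]]]'
python3 - <<'E'
from h import *
st();tilt();snap('wrist','w11');snap('scene','s11');crop('s11',270,130,430,270,5,'s11c')
E
```

```text
clock: 25.22
position: [0.5556, 0.0635, 0.1872]
eef_rot: [[0.006, -0.088, 0.996], [-0.001, 0.996, 0.088], [-1.0, -0.002, 0.006]]
ft_force: [-0.3, 0.7, 0.1]
opening: 0.0557
25.225 [0.5556 0.0635 0.1872] yaw 95.06 down [ 0.006 -0.001 -1.   ] F [-0.3  0.7  0.1] op 0.0557
tilt fix turn (deg, tool) [-0.    0.36  0.11]
```

View pics/w11.png

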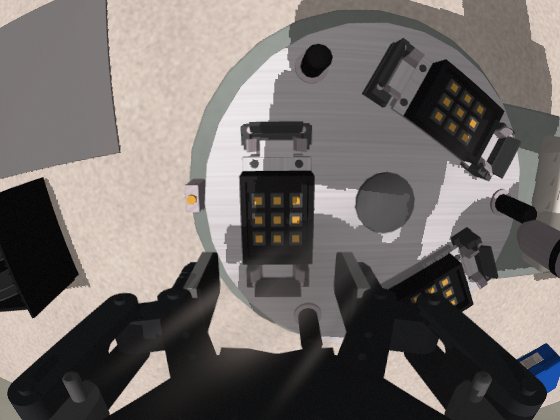

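View pics/s11c.png

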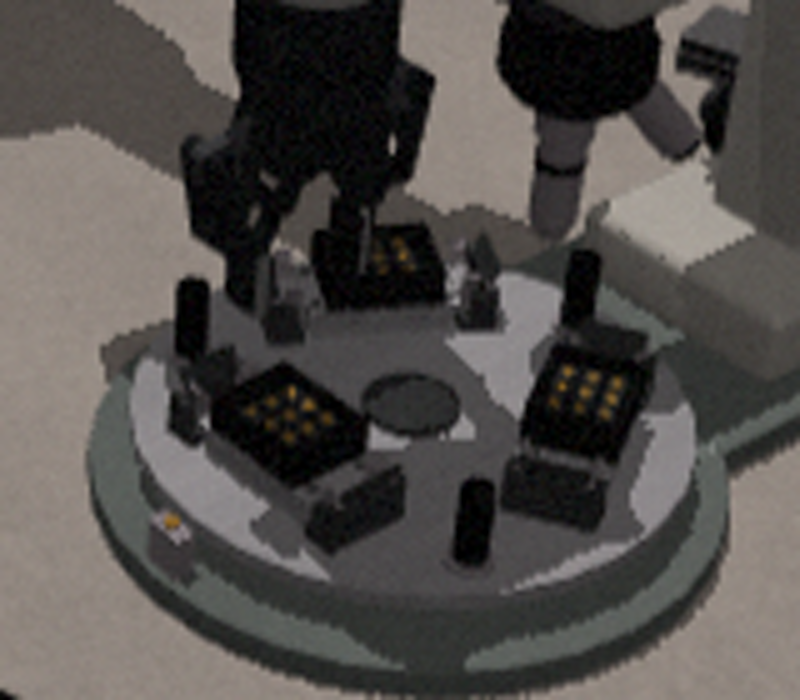

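The carrier sits in the nest, at wrist (277,218), with both ears between the leaves. I'll check its height and flatness against the two reference carriers.

```bash
cat >> h.py <<'E'
def wcloud(f):
    D=np.load(f'pics/{f}.npz'); d=D['d']; c=viewer.camera_info('wrist'); fl=210/np.tan(np.radians(c['vertical_fov'])/2)
    v,u=np.mgrid[:420,:560]; x,y=u-c['cx'],v-c['cy']; r=np.hypot(x,y)+1e-9; t=np.tan(r/fl); P=np.stack([t*x/r*d,t*y/r*d,d],-1)
    T=np.array(c['tool_from_camera']); W=(P@T[:3,:3].T+T[:3,3])@D['R'].T+D['p']; W[d==0]=np.nan; return W
E
python3 - <<'E'
from h import *
W=wcloud('w11')
def z(n,u0,v0,u1,v1): 
    w=W[v0:v1,u0:u1].reshape(-1,3); print(n,np.nanmedian(w,0).round(4),'zmax',np.nanpercentile(w[:,2],[5,95]).round(4))
z('face',340,150,355,200); z('hub',375,195,395,210)
z('ear upper',267,147,287,152); z('plate upper',262,159,292,168); z('ear lower',262,279,292,292)
z('rim left',241,185,243,250); z('rim right',311,185,313,250); z('rim top',250,173,305,175); z('rim bottom',250,262,300,264)
z('pads',250,190,305,245)
z('ref pads',440,85,480,135)
# fit: pts in tray with z>.085
for n,c in [('new',(.555,.062)),('ref',(.47,.185)),('ref2',(.62,.2))]:
    m=(np.hypot(W[...,0]-c[0],W[...,1]-c[1])<.045)&(W[...,2]>.086)&(W[...,2]<.1)
    w=W[m]; print(n,len(w), w[:,2].mean() if len(w) else 0)
    if len(w)>30:
        A=np.c_[w[:,0]-w[:,0].mean(),w[:,1]-w[:,1].mean(),np.ones(len(w))]; k=np.linalg.lstsq(A,w[:,2],rcond=None)[0]; print('slope deg',np.degrees(k[:2]).round(2),'z',k[2].round(4), 'centre',((w.max(0)+w.min(0))/2).round(4))
        r=cv2.minAreaRect((w[:,:2]*1000).astype(np.float32)); print(r)
E
```

```text
face [0.5262 0.1171 0.049 ] zmax [0.0479 0.0501]
hub [0.5437 0.1492 0.0591] zmax [0.0578 0.0601]
ear upper [0.5094 0.0589 0.0701] zmax [0.0691 0.0711]
plate upper [0.5194 0.0595 0.0704] zmax [0.0694 0.0715]
ear lower [0.6136 0.0676 0.0787] zmax [0.0737 0.0838]
rim left [0.5553 0.0386 0.0927] zmax [0.0912 0.0937]
rim right [0.551  0.0864 0.0925] zmax [0.0915 0.0935]
rim top [0.5247 0.0603 0.0838] zmax [0.0804 0.0863]
rim bottom [0.587  0.064  0.0928] zmax [0.0919 0.0939]
pads [0.5548 0.063  0.0869] zmax [0.0839 0.0887]
ref pads [0.4617 0.1902 0.0852] zmax [0.0822 0.0879]
new 3883 0.0901277079694253
slope deg [-0.08 -0.25] z 0.0901 centre [0.5563 0.0629 0.0905]
((556.5169677734375, 62.91855239868164), (64.66697692871094, 50.44874572753906), 5.384809494018555)
ref 2599 0.08920519149179935
slope deg [ 0.08 -0.23] z 0.0892 centre [0.4638 0.1887 0.0895]
((463.6955871582031, 189.34234619140625), (65.27143859863281, 51.236263275146484), 65.50537109375)
ref2 1038 0.08927599163655622
slope deg [-1.86  0.34] z 0.0893 centre [0.604  0.2049 0.0893]
((617.41796875, 205.13320922851562), (51.23462677001953, 62.22536087036133), 34.59177780151367)
```

Run:
```python
from h import *
W=wcloud('w11'); crop('w11',230,110,330,310,3,'w11c')
for v in range(140,300,4): print(v,[round(float(W[v,u,2])*1000,1) for u in (242,262,277,292,311)],round(float(W[v,277,0]),4))
m=(np.hypot(W[...,0]-.463,W[...,1]-.189)<.04)&(W[...,2]>.0905); print('ref rim',m.sum(),np.median(W[m][:,2]))
m=(np.hypot(W[...,0]-.556,W[...,1]-.063)<.04)&(W[...,2]>.0905); w=W[m]; print('new rim',len(w),np.median(w[:,2]),[np.median(w[s][:,2]).round(4) for s in (w[:,0]>.578,w[:,0]<.535,w[:,1]>.08,w[:,1]<.045)])
```

```text
140 [73.5, 65.3, 66.7, 66.8, 48.6] 0.503
144 [73.2, 70.7, 71.4, 69.2, 49.4] 0.5055
148 [49.1, 70.5, 70.7, 70.9, 48.9] 0.5085
152 [48.5, 70.0, 70.8, 69.2, 50.2] 0.5113
156 [49.7, 70.9, 69.8, 70.3, 48.4] 0.5144
160 [71.8, 70.1, 69.2, 71.1, 70.1] 0.5173
164 [70.6, 70.3, 69.8, 69.7, 70.2] 0.5202
168 [70.3, 70.0, 71.4, 71.6, 48.5] 0.5229
172 [76.5, 76.1, 77.8, 77.8, 79.1] 0.5247
176 [93.1, 92.3, 93.0, 92.5, 91.4] 0.5247
180 [91.8, 92.2, 92.1, 92.4, 92.5] 0.5275
184 [93.7, 85.1, 84.4, 83.7, 92.6] 0.5319
188 [92.7, 84.5, 83.8, 83.6, 92.1] 0.5348
192 [92.2, 84.9, 83.7, 83.8, 92.3] 0.5377
196 [92.5, 87.5, 87.3, 86.2, 92.1] 0.5396
200 [93.0, 89.2, 87.6, 87.4, 92.4] 0.5424
204 [92.7, 86.8, 88.3, 87.8, 92.3] 0.545
208 [91.5, 85.6, 85.3, 84.3, 92.2] 0.5487
212 [91.7, 84.2, 85.7, 84.9, 94.0] 0.5515
216 [94.1, 87.2, 87.9, 87.9, 93.0] 0.5537
220 [92.6, 87.6, 88.4, 88.0, 92.4] 0.5565
224 [92.1, 86.7, 87.7, 86.4, 92.6] 0.5597
228 [93.2, 83.9, 85.1, 84.5, 92.4] 0.5636
232 [93.4, 87.5, 88.0, 87.3, 92.4] 0.5655
236 [93.5, 87.5, 88.5, 88.9, 93.0] 0.5683
240 [92.2, 89.5, 87.9, 88.4, 92.1] 0.5716
244 [93.4, 88.0, 87.3, 87.6, 92.5] 0.5749
248 [92.3, 85.1, 84.9, 84.6, 93.3] 0.5791
252 [93.4, 85.7, 84.7, 85.0, 92.4] 0.5824
256 [92.9, 87.2, 87.6, 87.2, 92.5] 0.5843
260 [93.4, 93.3, 92.0, 93.1, 93.0] 0.5854
264 [49.3, 92.4, 93.5, 70.3, 49.0] 0.5879
268 [50.4, 71.2, 71.0, 71.4, 49.4] 0.6024
272 [48.7, 71.6, 71.4, 71.0, 49.5] 0.6057
276 [49.7, 71.5, 71.4, 70.6, 48.9] 0.6094
280 [48.9, 75.7, 74.8, 75.0, 50.2] 0.6112
284 [49.0, 78.6, 76.8, 77.4, 49.4] 0.6138
288 [49.1, 80.7, 81.5, 81.0, 49.7] 0.6147
292 [48.7, 84.8, 84.5, 84.1, 49.6] 0.6166
296 [18.6, 86.6, 85.8, 85.8, 49.6] 0.6194
ref rim 1039 0.09117566185110375
new rim 27941 0.24580401368727994 [np.float64(0.0927), np.float64(0.2581), np.float64(0.2334), np.float64(0.2371)]
```

View pics/w11c.png

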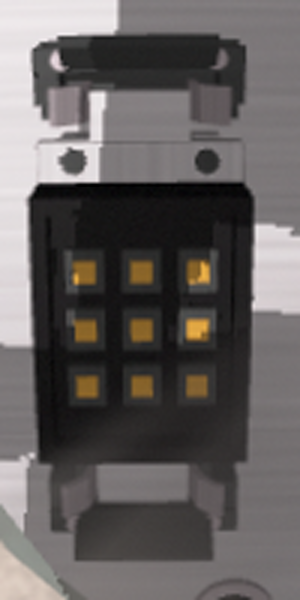

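```bash
python3 - <<'E'
from h import *
for f in ('w11',):
    W=wcloud(f)
    for n,c in [('new',(.5565,.063)),('ref',(.4637,.189))]:
        m=(np.hypot(W[...,0]-c[0],W[...,1]-c[1])<.045)&(W[...,2]<.1)&(W[...,2]>.045); w=W[m]; h,e=np.histogram(w[:,2]*1000,np.arange(46,98,.5)); print(n,[(float(a),int(b)) for a,b in zip(e,h) if b>60 and a>66])
E
python3 -m pendant '[[[0,0,0,-2,0,3,0],[0,0,0,-2,-4,3,0],[0,0,0,0,-5,3,0],[0,0,0,0,-5,0,0],[0,0,0,0,-5,0,0],[0,0,0,0,-5,0,0],[0,0,0,0,0,0,0]]]' >/dev/null
python3 - <<'E'
from h import *
st(); snap('top','t12'); crop('t12',140,130,270,255,6,'t12c'); W=cloud('top',np.load('pics/t12.npz')['d'])
W0=cloud('top',np.load('pics/top0.npz')['d'])
for n,c,X in [('new',(.555,.062),W),('refA',(.4637,.187),W),('refB',(.617,.205),W),('ref0a',(.477,.083),W0),('ref0b',(.633,.126),W0)]:
    m=(np.hypot(X[...,0]-c[0],X[...,1]-c[1])<.045)&(X[...,2]<.1)&(X[...,2]>.08); w=X[m]
    if len(w)>30:
        A=np.c_[w[:,:2]-w[:,:2].mean(0),np.ones(len(w))]; k=np.linalg.lstsq(A,w[:,2],rcond=None)[0]; print(n,len(w),(np.percentile(w[:,2],[10,50,90])*1000).round(1),np.degrees(k[:2]).round(2),cv2.minAreaRect((w[:,:2]*1000).astype(np.float32)))
E
```

```text
new [(69.0, 67), (69.5, 162), (70.0, 290), (70.5, 248), (71.0, 163), (71.5, 89), (83.0, 83), (83.5, 343), (84.0, 688), (84.5, 792), (85.0, 558), (85.5, 257), (86.0, 145), (86.5, 175), (87.0, 369), (87.5, 497), (88.0, 424), (88.5, 217), (89.0, 96), (91.0, 86), (91.5, 217), (92.0, 435), (92.5, 548), (93.0, 364), (93.5, 133)]
ref [(67.5, 65), (68.0, 147), (68.5, 233), (69.0, 210), (69.5, 152), (70.0, 81), (81.5, 118), (82.0, 275), (82.5, 468), (83.0, 498), (83.5, 322), (84.0, 208), (84.5, 184), (85.0, 271), (85.5, 355), (86.0, 385), (86.5, 275), (87.0, 189), (87.5, 109), (88.0, 72), (88.5, 64), (89.0, 94), (89.5, 117), (90.0, 256), (90.5, 390), (91.0, 360), (91.5, 204), (92.0, 71)]
26.2 [ 0.6666 -0.1742  0.2171] yaw 95.18 down [-0.009  0.001 -1.   ] F [-0.5  1.  -0.6] op 0.0424
new 378 [82.7 87.7 94. ] [0.04 0.33] ((554.8067626953125, 61.20930099487305), (64.64701843261719, 50.108116149902344), 5.753911018371582)
refB 367 [81.8 86.3 92.1] [-0.87 -1.1 ] ((617.06884765625, 203.0054473876953), (51.87562561035156, 64.30191040039062), 36.14069747924805)
ref0a 371 [82.4 86.3 92.5] [-0.09 -0.18] ((482.4903869628906, 84.53564453125), (50.09026336669922, 81.31146240234375), 42.072086334228516)
ref0b 353 [82.1 86.6 93. ] [-0.71  0.19] ((631.3277587890625, 128.3874053955078), (77.96418762207031, 50.05845642089844), 71.37123107910156)
```

View pics/t12c.png

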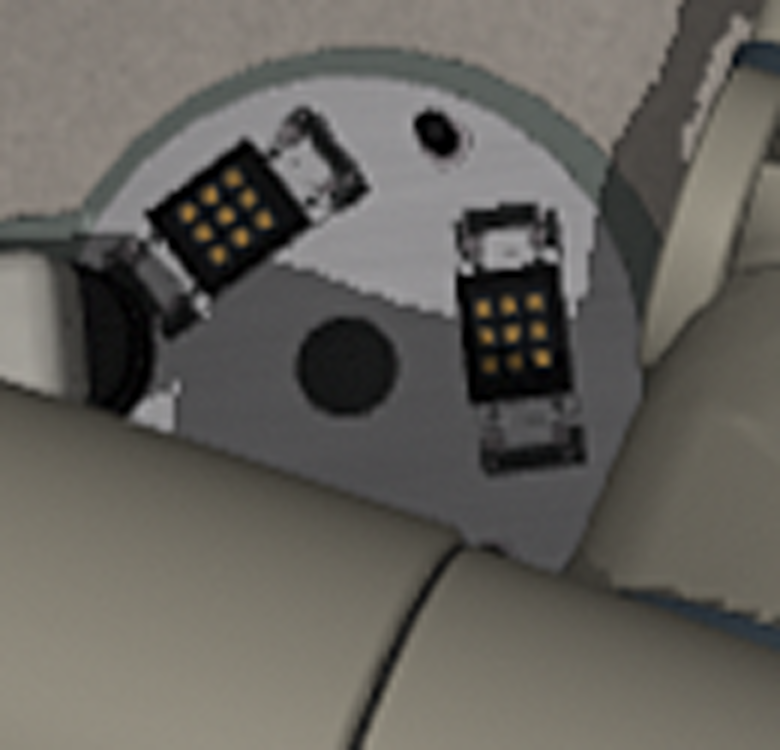

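Both cameras put the new carrier about 1.4 mm higher than the reference carriers. That matches my 1.4 mm back-off, which I made while still gripping. I'll regrip, press again and let go without lifting.

Run:
```python
from h import *
tilt();plan([(.5555,.0630,.16,95.1,8)],-.4)
```

```text
tilt fix turn (deg, tool) [ 0.   -0.52 -0.13]
from [ 0.6664 -0.1723  0.2169] 95.25
[[0.0, 0, 0, 0.71, 3.06, -1.11, -0.4], [0.0, 0, 0, 0.71, 3.06, -1.11, -0.4], [0.0, 0, 0, 0.71, 3.05, -1.11, -0.4], [0.0, 0, 0, 0.71, 3.05, -1.11, -0.4], [0.0, 0, 0, 0.71, 3.05, -1.11, -0.4], [0.0, 0, 0, 0.71, 3.05, -1.12, -0.4], [0.0, 0, 0, 0.71, 3.05, -1.12, -0.4], [0.0, 0, 0, 0.71, 3.05, -1.12, -0.4]]
```

```bash
python3 -m pendant '[[[0,-0.5,-0.1,0.4,2.5,-1.0,-0.4],[0,0,0,0.7,3.0,-1.1,-0.4],[0,0,0,0.7,3.0,-1.1,-0.4],[0,0,0,0.7,3.0,-1.1,-0.4],[0,0,0,0.7,3.0,-1.1,-0.4],[0,0,0,0.7,3.0,-1.1,-0.4],[0,0,0,0.6,2.5,-1.1,-0.4],[0,0,0,0.2,1.0,-0.5,-0.4],[0,0,0,0,0,0,-0.4],[0,0,0,0,0,0,-0.4]]]'
python3 - <<'E'
from h import *
st();tilt();plan([(.5555,.0630,.13,95.1,1)],-.4)
E
```

```text
clock: 27.5
position: [0.5585, 0.0438, 0.163]
eef_rot: [[-0.01, -0.099, 0.995], [0.004, 0.995, 0.099], [-1.0, 0.005, -0.009]]
ft_force: [0.6, -0.0, 0.4]
opening: 0.0599
27.5 [0.5585 0.0438 0.163 ] yaw 95.68 down [-0.01   0.004 -1.   ] F [ 0.6 -0.   0.4] op 0.0599
tilt fix turn (deg, tool) [ 0.   -0.54 -0.27]
from [0.5585 0.0438 0.163 ] 95.68
[[0.6, 0, 0, 3.3, 1.94, -0.11, -0.4]]
```

```bash
python3 -m pendant '[[[0.5,-0.5,-0.3,0,0.9,-0.1,-0.5],[0,0,0,0.8,0.8,-0.1,-0.5],[0,0,0,1,0.2,0,-0.5],[0,0,0,0.3,0,0,-0.5],[0,0,0,0,0,0,-0.5]]]'
python3 - <<'E'
from h import *
st();tilt();plan([(.5558,.0630,.098,95.1,1)],-.4)
E
```

```text
clock: 28.12
position: [0.5553, 0.0625, 0.1403]
eef_rot: [[0.0, -0.088, 0.996], [-0.001, 0.996, 0.088], [-1.0, -0.001, 0.0]]
ft_force: [-0.0, 0.0, -0.2]
opening: 0.0638
28.125 [0.5553 0.0625 0.1403] yaw 95.05 down [ 0.    -0.001 -1.   ] F [-0.   0.  -0.2] op 0.0638
tilt fix turn (deg, tool) [-0.    0.01  0.07]
from [0.5553 0.0625 0.1403] 95.05
[[-0.1, 0, 0, 4.23, 0.05, 0.05, -0.4]]
```

```bash
python3 -m pendant '[[[0,0,0,1.2,0,0.1,-0.5],[0,0,0,1.5,0,0,-0.5],[0,0,0,1.0,0,0,-0.5],[0,0,0,0.2,0,0,-0.5],[0,0,0,0,0,0,0],[0,0,0,0,0,0,1],[0,0,0,0,0,0,1],[0,0,0,0,0,0,1]]]' 60
python3 - <<'E'
from h import *
st();tilt()
E
```

```text
clock: 29.12
position: [0.5562, 0.0632, 0.0981]
eef_rot: [[-0.001, -0.087, 0.996], [0.0, 0.996, 0.087], [-1.0, 0.0, -0.001]]
ft_force: [1.4, 2.3, -7.3]
opening: 0.0486
29.125 [0.5562 0.0632 0.0981] yaw 95.01 down [-0.001  0.    -1.   ] F [ 1.4  2.3 -7.3] op 0.0486
tilt fix turn (deg, tool) [ 0.   -0.03 -0.02]
```

```bash
python3 -m pendant '[[[0,0,0,0.15,0,-0.1,1]]]' | grep -E 'pos|force'; python3 -m pendant '[[[0,0,0,0.1,0,0,1]]]'| grep -E 'pos|force'
```

```text
position: [0.5559, 0.0631, 0.0972]
ft_force: [2.3, 3.7, 11.6]
position: [0.5563, 0.0631, 0.0971]
ft_force: [-5.0, 1.8, 20.8]
```

```bash
python3 -m pendant '[[[0,0,0,0.15,0,0,1]]]' | grep -E 'pos|force'; python3 -m pendant '[[[0,0,0,0.15,0,0,1]]]'| grep -E 'pos|force'
```

```text
position: [0.5565, 0.0632, 0.097]
ft_force: [-7.1, 2.8, 33.7]
position: [0.5566, 0.0632, 0.097]
ft_force: [-8.0, 1.5, 28.7]
```

Firm stop: no further travel under about 30 N. I'll let go without lifting, then rise.

```bash
python3 -m pendant '[[[0,0,0,0.05,0,0,0.2],[0,0,0,0,0,0,-0.2],[0,0,0,0,0,0,-0.5],[0,0,0,0,0,0,-0.5],[0,0,0,-2,0,0,-0.5],[0,0,0,-3,0,0,-0.5],[0,0,0,-3,0,0,-0.5],[0,0,0,-1,0,0,-0.5],[0,0,0,0,0,0,-0.5]]]'
python3 - <<'E'
from h import *
st();tilt();snap('wrist','w13');crop('w13',230,110,330,310,3,'w13c')
W=wcloud('w13')
for n,c in [('new',(.5565,.063)),('ref',(.4637,.189))]:
    m=(np.hypot(W[...,0]-c[0],W[...,1]-c[1])<.045)&(W[...,2]<.1)&(W[...,2]>.045); w=W[m]; h,e=np.histogram(w[:,2]*1000,np.arange(46,98,.5)); print(n,[(float(a),int(b)) for a,b in zip(e,h) if b>100 and a>66])
    t=w[w[:,2]>.08]; print(cv2.minAreaRect((t[:,:2]*1000).astype(np.float32)))
w=W.reshape(-1,3)
for s in (-1,1):
  x=np.array([.9962,.0872]); r=(w[:,:2]-[.5555,.0625]); a=r@x; b=r@np.array([-x[1],x[0]])
  m=(np.abs(a-s*.0465)<.004)&(abs(b)<.008)&(w[:,2]<.08)&(w[:,2]>.05); print('ear',s,m.sum(),np.median(w[m,2]))
  m=(np.abs(a-s*.030)<.003)&(abs(b)<.02)&(w[:,2]<.1)&(w[:,2]>.0895); print('rim',s,m.sum(),np.median(w[m,2]))
E
```

```text
clock: 30.75
position: [0.5559, 0.0624, 0.1887]
eef_rot: [[0.005, -0.088, 0.996], [-0.001, 0.996, 0.088], [-1.0, -0.001, 0.005]]
ft_force: [0.5, -0.4, 0.1]
opening: 0.064
30.75 [0.5559 0.0624 0.1887] yaw 95.05 down [ 0.005 -0.001 -1.   ] F [ 0.5 -0.4  0.1] op 0.064
tilt fix turn (deg, tool) [-0.    0.26  0.06]
new [(68.0, 122), (68.5, 229), (69.0, 288), (69.5, 222), (70.0, 115), (82.0, 120), (82.5, 401), (83.0, 692), (83.5, 799), (84.0, 472), (84.5, 199), (85.0, 152), (85.5, 238), (86.0, 410), (86.5, 434), (87.0, 357), (87.5, 189), (90.0, 143), (90.5, 273), (91.0, 451), (91.5, 467), (92.0, 306), (92.5, 107)]
((556.741943359375, 63.165443420410156), (64.58506774902344, 50.52137756347656), 5.574875831604004)
ref [(68.0, 128), (68.5, 192), (69.0, 220), (69.5, 164), (81.5, 119), (82.0, 302), (82.5, 455), (83.0, 455), (83.5, 341), (84.0, 214), (84.5, 159), (85.0, 243), (85.5, 363), (86.0, 389), (86.5, 288), (87.0, 170), (87.5, 103), (89.5, 129), (90.0, 256), (90.5, 382), (91.0, 355), (91.5, 211)]
((463.6125793457031, 188.98849487304688), (65.31051635742188, 51.142730712890625), 65.76338958740234)
ear -1 236 0.06887422994765705
rim -1 352 0.0912175818680524
ear 1 162 0.07009569327436532
rim 1 337 0.09176634515596194
```

View pics/w13.png

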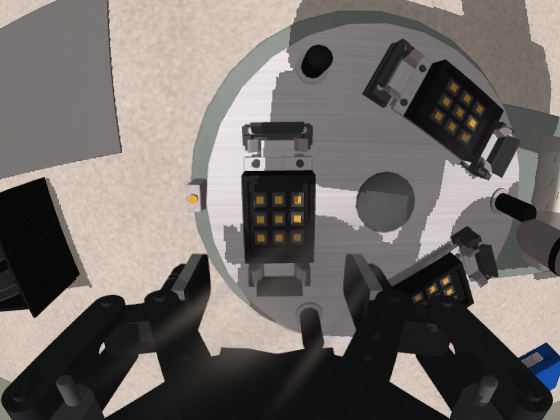

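Run:
```python
from h import *
W=wcloud('w13'); w=W.reshape(-1,3); ax=np.array([.5463,.1515]); r=np.hypot(*(w[:,:2]-ax).T)
m=(w[:,2]>.045)&(w[:,2]<.0535)&(r<.145)&(r>.03)
q=w[m]; A=np.c_[q[:,:2]-[.555,.063],np.ones(len(q))]; k=np.linalg.lstsq(A,q[:,2],rcond=None)[0]; print('face z at nest',k[2],'slope mm/100mm',k[:2]*100)
f=lambda p:k[0]*(p[0]-.555)+k[1]*(p[1]-.063)+k[2]
x=np.array([.9962,.0872]); y=np.array([-x[1],x[0]])
def rel(n,c,X):
  Y=np.array([-X[1],X[0]]); R=w[:,:2]-c; a=R@X; b=R@Y
  for s in (-1,1):
    for nm,A0,da,B0,lo,hi in (('ear',.0465,.004,.008,.05,.08),('rim',.0305,.002,.02,.0885,.1),('pad',.02,.006,.015,.08,.0885)):
      m=(abs(a-s*A0)<da)&(abs(b)<B0)&(w[:,2]>lo)&(w[:,2]<hi); g=w[m]; 
      if len(g): print(n,nm,s,len(g),'above face mm',(1000*np.median(g[:,2]-np.array([f(p) for p in g]))).round(2))
rel('new',np.array([.5567,.0632]),x)
t=np.radians(65.7+90-120*0); 
for t in (65.7,155.7): 
  rel('ref%g'%t,np.array([.4636,.189]),np.array([np.cos(np.radians(t)),np.sin(np.radians(t))]))
```

```text
face z at nest 0.04899667390570278 slope mm/100mm [0.04988226 0.07813307]
new ear -1 241 above face mm 20.0
new rim -1 352 above face mm 42.17
new pad -1 763 above face mm 34.75
new ear 1 176 above face mm 21.08
new rim 1 226 above face mm 42.93
new pad 1 569 above face mm 35.03
ref65.7 ear -1 200 above face mm 19.91
ref65.7 rim -1 285 above face mm 41.83
ref65.7 pad -1 551 above face mm 34.52
ref65.7 ear 1 55 above face mm 19.86
ref65.7 rim 1 191 above face mm 41.72
ref65.7 pad 1 400 above face mm 34.46
ref155.7 ear -1 9 above face mm 1.26
ref155.7 pad -1 335 above face mm 35.78
ref155.7 ear 1 9 above face mm 1.01
ref155.7 pad 1 342 above face mm 35.82
```

The −x ear is home at 20.0 mm above the face, against 19.9 for the reference. The +x ear reads about 1.1 mm high, a tilt of roughly 0.7°. I'll press gently with closed fingertips on the tray's +x rim.

```bash
python3 -m pendant '[[[0,0,0,0,0,1.5,1],[0,0,0,0.5,0.1,1.6,1],[0,0,0,2,0,0,1],[0,0,0,2,0,0,1],[0,0,0,0.5,0,0,1],[0,0,0,0,0,0,1]]]' 30
python3 - <<'E'
from h import *
st();tilt();plan([(.5876,.0659,.119,95,1)],1)
E
```

```text
clock: 31.55
position: [0.5915, 0.0667, 0.1321]
eef_rot: [[0.0, -0.088, 0.996], [-0.001, 0.996, 0.088], [-1.0, -0.001, 0.0]]
ft_force: [0.8, -0.1, 0.5]
opening: -0.0002
31.55 [0.5915 0.0667 0.1321] yaw 95.04 down [ 0.    -0.001 -1.   ] F [ 0.8 -0.1  0.5] op -0.0002
tilt fix turn (deg, tool) [0.   0.01 0.04]
from [0.5915 0.0667 0.1321] 95.04
[[0.0, 0, 0, 1.31, -0.04, -0.4, 1]]
```

```bash
python3 -m pendant '[[[0,0,0,0.6,0,-0.3,1],[0,0,0,0.5,0,-0.1,1],[0,0,0,0,0,0,1]]]'|grep -E 'pos|force';python3 -m pendant '[[[0,0,0,0.2,0,0,1]]]'|grep -E 'pos|force'
```

```text
position: [0.588, 0.0664, 0.1214]
ft_force: [-0.0, -0.6, 0.2]
position: [0.5882, 0.0664, 0.1197]
ft_force: [-0.5, 0.1, 0.5]
```

```bash
python3 -m pendant '[[[0,0,0,0.15,0,0,1]]]'|grep -E 'pos|force'
```

```text
position: [0.5883, 0.0663, 0.1182]
ft_force: [-0.6, 0.2, -0.7]
```

```bash
for i in 1; do python3 -m pendant '[[[0,0,0,0.1,0,0,1]]]'|grep -E 'pos|force'; done; python3 -m pendant '[[[0,0,0,0.1,0,0,1]]]'|grep -E 'pos|force'
```

```text
position: [0.5885, 0.0663, 0.1174]
ft_force: [-0.2, -0.4, 2.6]
position: [0.5889, 0.0663, 0.1169]
ft_force: [-2.4, 0.6, 17.9]
```

```bash
python3 -m pendant '[[[0,0,0,0.1,0,0,1]]]'|grep -E 'pos|force'; python3 -m pendant '[[[0,0,0,0.1,0,0,1]]]'|grep -E 'pos|force'
```

```text
position: [0.5894, 0.0665, 0.1169]
ft_force: [-3.9, 3.2, 22.0]
position: [0.5899, 0.0668, 0.1169]
ft_force: [-3.4, 2.7, 17.6]
```

```bash
python3 -m pendant '[[[0,0,0,0.12,0,0,1]]]'|grep -E 'pos|force'; python3 -m pendant '[[[0,0,0,0.12,0,0,1]]]'|grep -E 'pos|force'
```

```text
position: [0.5905, 0.0671, 0.1169]
ft_force: [-4.2, 3.3, 20.4]
position: [0.5911, 0.0674, 0.1169]
ft_force: [-3.7, 2.7, 20.9]
```

```bash
python3 -m pendant '[[[0,0,0,-2,0,0,1],[0,0,0,-3,0,-1.5,-0.3],[0,0,0,-2,0,-1.5,-0.5],[0,0,0,0,0,0,-0.5],[0,0,0,0,0,0,-0.5]]]'|grep pos
cat > m.py <<'E'
import sys
from h import *
F=sys.argv[1]; st();tilt();snap('wrist',F)
W=wcloud(F); w=W.reshape(-1,3); ax=np.array([.5463,.1515]); r=np.hypot(*(w[:,:2]-ax).T)
m=(w[:,2]>.045)&(w[:,2]<.0535)&(r<.145)&(r>.03)
q=w[m]; A=np.c_[q[:,:2]-[.555,.063],np.ones(len(q))]; k=np.linalg.lstsq(A,q[:,2],rcond=None)[0]; print('face z',k[2],'slope',k[:2]*100)
f=lambda p:k[0]*(p[0]-.555)+k[1]*(p[1]-.063)+k[2]
def rel(n,c,X):
  Y=np.array([-X[1],X[0]]); R=w[:,:2]-c; a=R@X; b=R@Y
  for s in (-1,1):
    o=[]
    for nm,A0,da,B0,lo,hi in (('ear',.0465,.004,.008,.05,.08),('rim',.0305,.002,.02,.0885,.1),('pad',.02,.006,.015,.08,.0885)):
      m=(abs(a-s*A0)<da)&(abs(b)<B0)&(w[:,2]>lo)&(w[:,2]<hi); g=w[m]
      o.append((nm,len(g),float((1000*np.median(g[:,2]-np.array([f(p) for p in g]))).round(2)) if len(g) else None))
    print(n,s,o)
def ctr(c):
  m=(np.hypot(w[:,0]-c[0],w[:,1]-c[1])<.045)&(w[:,2]<.1)&(w[:,2]>.08); return cv2.minAreaRect((w[m][:,:2]*1000).astype(np.float32))
c=ctr((.5565,.063)); print(c)
rel('new',np.array(c[0])/1000,np.array([.9955,.0950]))
t=np.radians(65.7); rel('ref',np.array([.4636,.189]),np.array([np.cos(t),np.sin(t)]))
E
python3 m.py w14; python3 -c "
from h import *
crop('w14',200,90,360,330,2.4,'w14c')"
```

```text
position: [0.56, 0.0648, 0.1879]
33.55 [0.56   0.0648 0.1879] yaw 95.05 down [ 0.011  0.001 -1.   ] F [ 0.3 -0.2 -0.2] op 0.0643
tilt fix turn (deg, tool) [ 0.    0.64 -0.  ]
face z 0.04901959737542135 slope [0.05077937 0.08032019]
((559.6670532226562, 63.385986328125), (64.40568542480469, 50.55429458618164), 7.556685924530029)
new -1 [('ear', 246, 19.89), ('rim', 331, 41.99), ('pad', 751, 34.44)]
new 1 [('ear', 171, 20.02), ('rim', 235, 41.86), ('pad', 576, 34.23)]
ref -1 [('ear', 207, 19.89), ('rim', 140, 41.77), ('pad', 628, 35.16)]
ref 1 [('ear', 117, 19.82), ('rim', 47, 41.62), ('pad', 507, 34.32)]
```

View pics/w14c.png

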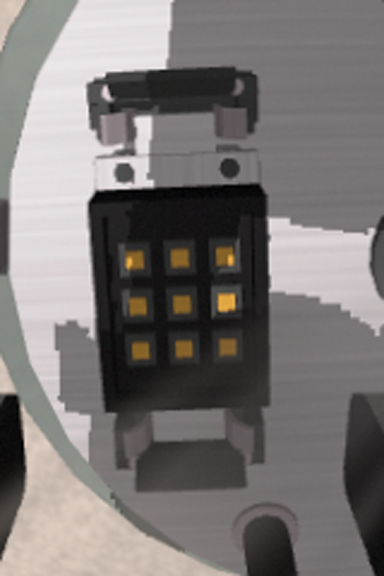

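Height and flatness now match the references: both ears are 19.9–20.0 mm above the face. The sideways slip during pressing turned the dial by about 2°, though: carrier yaw went from 5.6 to 7.6, with the loading place at about 4.4. I'll turn it back by peg1.

Run:
```python
from h import *
plan([(.6618,.1037,.165,67.5,5)],.2)
```

```text
from [0.56   0.0647 0.1878] 95.04
[[5.5, 0, 0, 0.46, 0.6, 2.1, 0.2], [5.5, 0, 0, 0.46, 0.8, 2.03, 0.2], [5.5, 0, 0, 0.46, 0.99, 1.94, 0.2], [5.5, 0, 0, 0.46, 1.17, 1.84, 0.2], [5.5, 0, 0, 0.46, 1.34, 1.72, 0.2]]
```

```bash
python3 -m pendant '[[[5,0.6,0,0,0.6,2.0,0.2],[5.5,0,0,0.2,0.8,2.0,0.2],[5.5,0,0,0.4,1.0,1.9,0.2],[5.5,0,0,0.4,1.2,1.8,0.2],[4,0,0,0.3,1.0,1.2,0.2],[0,0,0,0,0,0,0.2]]]'
python3 - <<'E'
from h import *
st();tilt();plan([(.6618,.1037,.165,67.5,1)],.2)
snap('wrist','w15')
E
```

```text
clock: 34.35
position: [0.6568, 0.1039, 0.1678]
eef_rot: [[-0.007, 0.363, 0.932], [0.0, 0.932, -0.363], [-1.0, -0.002, -0.007]]
ft_force: [-0.3, -0.9, 0.2]
opening: 0.0339
34.35 [0.6568 0.1039 0.1678] yaw 68.74 down [-0.007  0.    -1.   ] F [-0.3 -0.9  0.2] op 0.0339
tilt fix turn (deg, tool) [ 0.   -0.38  0.14]
from [0.6568 0.1039 0.1678] 68.74
[[1.2, 0, 0, 0.28, 0.16, 0.47, 0.2]]
```

View pics/w15.png

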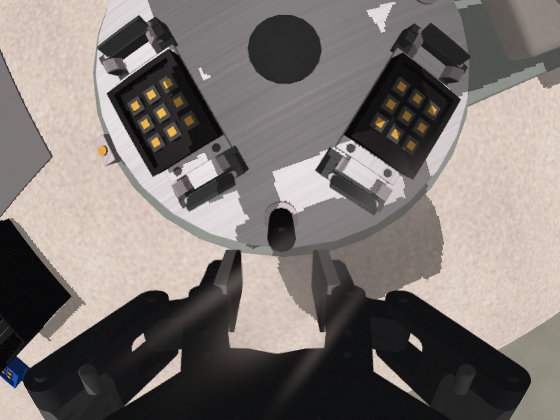

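The wrist view shows peg1 at (282,222), between the fingers. Descending onto it.

```bash
python3 -m pendant '[[[1,-0.4,0.1,1.2,0.1,0.3,0.2],[0,0,0,2.2,0.1,0.1,0.2],[0,0,0,2.2,0,0,0.2],[0,0,0,1.6,0,0,0.2],[0,0,0,0.4,0,0,0.3],[0,0,0,0,0,0,0.55],[0,0,0,0,0,0,0.55]]]'
cat > a.py <<'E'
from h import *
st();tilt(); v=np.array(observe()['position'])[:2]-[.5463,.1515]; print('r',np.hypot(*v),'ang',np.degrees(np.arctan2(v[1],v[0])))
E
python3 a.py
```

```text
clock: 35.28
position: [0.659, 0.1027, 0.0879]
eef_rot: [[-0.0, 0.377, 0.926], [-0.001, 0.926, -0.377], [-1.0, -0.001, 0.0]]
ft_force: [0.7, 0.5, -0.2]
opening: 0.0193
35.275 [0.659  0.1027 0.0879] yaw 67.83 down [-0.    -0.001 -1.   ] F [ 0.7  0.5 -0.2] op 0.0193
tilt fix turn (deg, tool) [-0.    0.02  0.08]
r 0.12276409644611438 ang -23.409421248989325
```

```bash
python3 -m pendant '[[[1,0,0,0,-0.3,0,0.55],[1.5,0,0,0,-0.2,0,0.55],[0,0,0,0,0,0,0.55]]]'; python3 a.py
```

```text
clock: 35.65
position: [0.6575, 0.0979, 0.0892]
eef_rot: [[0.002, 0.42, 0.907], [-0.001, 0.907, -0.42], [-1.0, -0.0, 0.002]]
ft_force: [-0.3, 0.8, -0.8]
opening: 0.0194
35.65 [0.6575 0.0979 0.0892] yaw 65.13 down [ 0.002 -0.001 -1.   ] F [-0.3  0.8 -0.8] op 0.0194
tilt fix turn (deg, tool) [0.   0.12 0.01]
r 0.1234278845441394 ang -25.721458666032234
```

Now open, rise straight and measure the loading angle, with the arm clear for the top camera.

```bash
python3 -m pendant '[[[0,0,0,0,0,0,0.3],[0,0,0,0,0,0,0.2],[0,0,0,-2,0,0,0.2],[0,0,0,-2.5,0,0,0.2],[0,0,0,-3,0,0,0.2],[0,0,0,-2,0,0,0.2]]]' | grep pos
python3 - <<'E'
from h import *
plan([(.56,.0635,.188,95,5)],0.2)
E
```

```text
position: [0.6565, 0.0979, 0.1852]
from [0.6565 0.0979 0.1852] 65.17
[[-6.0, 0, 0, -0.06, -1.44, -1.46, 0.2], [-6.0, 0, 0, -0.06, -1.28, -1.6, 0.2], [-6.0, 0, 0, -0.06, -1.1, -1.73, 0.2], [-6.0, 0, 0, -0.06, -0.92, -1.83, 0.2], [-6.0, 0, 0, -0.06, -0.72, -1.92, 0.2]]
```

```bash
python3 -m pendant '[[[-5,0,0,0,-1.4,-1.4,0.2],[-6,0,0,0,-1.3,-1.6,0.2],[-6,0,0,0,-1.1,-1.7,0],[-6,0,0,0,-0.9,-1.8,-0.5],[-6,0,0,0,-0.5,-1.6,-0.5],[0,0,0,0,0,0,-0.5],[0,0,0,0,0,0,-0.5]]]' | grep pos; python3 m.py w16
```

```text
position: [0.5632, 0.0657, 0.1876]
37.275 [0.5632 0.0657 0.1876] yaw 94.98 down [ 0.003 -0.001 -1.   ] F [-0.5  0.6  0.1] op 0.0644
tilt fix turn (deg, tool) [0.   0.17 0.1 ]
face z 0.04901583248410022 slope [0.04270713 0.07802558]
((560.1561279296875, 62.923004150390625), (76.22010803222656, 50.66622543334961), 4.150588035583496)
new -1 [('ear', 242, 19.87), ('rim', 0, None), ('pad', 741, 36.78)]
new 1 [('ear', 273, 20.56), ('rim', 0, None), ('pad', 540, 34.03)]
ref -1 [('ear', 207, 19.82), ('rim', 119, 41.45), ('pad', 442, 34.31)]
ref 1 [('ear', 26, 20.14), ('rim', 169, 41.6), ('pad', 434, 36.25)]
```

View pics/w16.png

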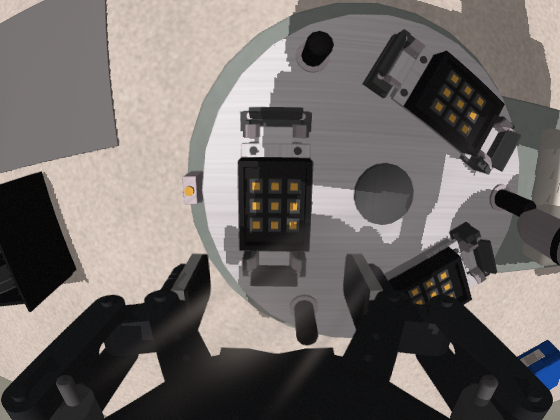

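Run:
```python
from h import *
W=wcloud('w16'); w=W.reshape(-1,3)
m=(np.hypot(w[:,0]-.556,w[:,1]-.0625)<.0435)&(w[:,2]<.1)&(w[:,2]>.081); r=cv2.minAreaRect((w[m][:,:2]*1000).astype(np.float32)); print(r)
a=np.radians(r[2]); c=np.array(r[0])/1000; X=np.array([np.cos(a),np.sin(a)]); Y=np.array([-X[1],X[0]]); R=w[:,:2]-c
for s in (-1,1):
  for nm,A0,da,B0,lo,hi in (('ear',.046,.004,.008,.05,.08),('rim',.0305,.0015,.02,.088,.1)):
    q=(abs(R@X-s*A0)<da)&(abs(R@Y)<B0)&(w[:,2]>lo)&(w[:,2]<hi); print(nm,s,q.sum(),(np.median(w[q,2])-.049).round(5))
hub=wrist_ray('w16',(384,193.5),.0525); post=wrist_ray('w16',(189,190.5),.048)
A=lambda p,q:np.degrees(np.arctan2(p[1]-q[1],p[0]-q[0])).round(2)
print('hub',hub,'post',post,A(post,hub),'carrier',A(c,hub[:2]),np.hypot(*(c-hub[:2])))
crop('w16',170,90,430,300,3,'w16c')
```

```text
((554.3760986328125, 62.50330352783203), (64.63008880615234, 50.666072845458984), 4.151187896728516)
ear -1 249 0.01992
rim -1 285 0.04191
ear 1 185 0.01993
rim 1 199 0.04181
hub [0.54545573 0.15221621 0.0525    ] post [ 0.55800596 -0.00823882  0.048     ] -85.53 carrier -84.32 0.0901553004302951
```

View pics/w16c.png

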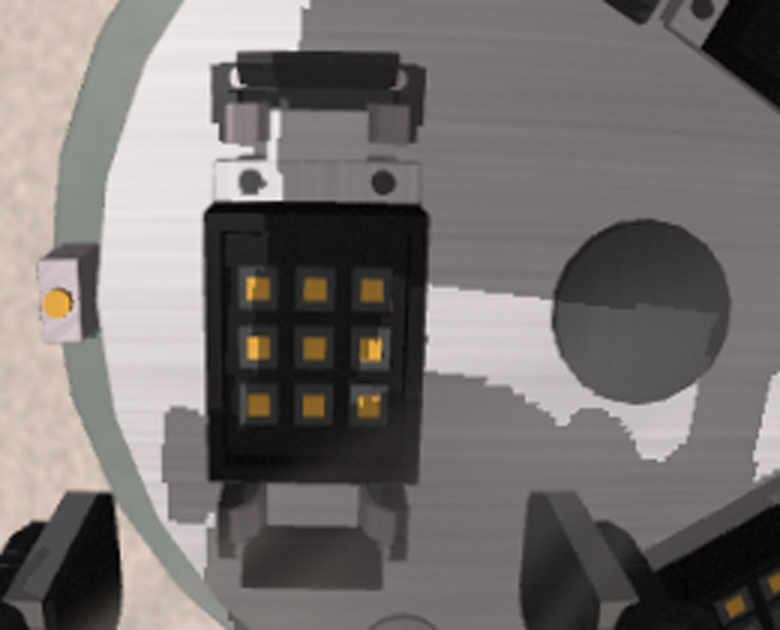

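Carrier yaw is 4.15° against about 4.4° for the loading place. Both ears are 19.9 mm above the face, so it is home and flat. I'll retreat for a last look.

```bash
python3 -m pendant '[[[0,0,0,-3,0,0,-0.5],[0,0,0,-3,-3,-1,-0.5],[0,0,0,-1,-5,-1,-0.5],[0,0,0,0,-5,-1,-0.5],[0,0,0,0,-5,-1,-0.5],[0,0,0,0,-5,-1,-0.5],[0,0,0,0,-5,-1,-0.5],[0,0,0,0,-5,-1,-0.5],[0,0,0,0,-3,0,-0.5],[0,0,0,0,0,0,-0.5],[0,0,0,0,0,0,-0.5]]]' | grep -E 'pos|force'
python3 - <<'E'
from h import *
st(); snap('top','t20');snap('scene','s20'); crop('t20',140,60,420,260,2.8,'t20c')
a=cv2.imread('pics/scene0.png');b=cv2.imread('pics/s20.png'); cv2.imwrite('pics/cmp.png',np.vstack([a[20:310,90:500],b[20:310,90:500]]))
W=cloud('top',np.load('pics/t20.npz')['d']); W0=cloud('top',np.load('pics/top0.npz')['d'])
for n,c,r,lo in [('long',(.474,-.386),.08,.02),('cass',(.61,-.26),.1,.06)]:
    for X in (W0,W):
        m=(np.hypot(X[...,0]-c[0],X[...,1]-c[1])<r)&(X[...,2]>lo)&(X[...,2]<.12); print(n,m.sum(),cv2.minAreaRect((X[m][:,:2]*1000).astype(np.float32)))
E
```

```text
position: [0.5282, -0.3105, 0.2601]
ft_force: [-0.2, -0.0, -0.0]
38.7 [ 0.5282 -0.3105  0.2601] yaw 94.28 down [ 0.008 -0.003 -1.   ] F [-0.2 -0.  -0. ] op 0.0641
long 486 ((472.4482421875, -384.1328125), (50.78445053100586, 95.5315933227539), 41.648284912109375)
long 450 ((472.18597412109375, -384.0179138183594), (50.2425422668457, 95.41876220703125), 41.79402160644531)
cass 757 ((634.4495849609375, -240.92391967773438), (125.4206771850586, 117.78626251220703), 18.485828399658203)
cass 700 ((634.2892456054688, -240.9020233154297), (124.9952621459961, 116.76937103271484), 18.169939041137695)
```

View pics/t20c.png

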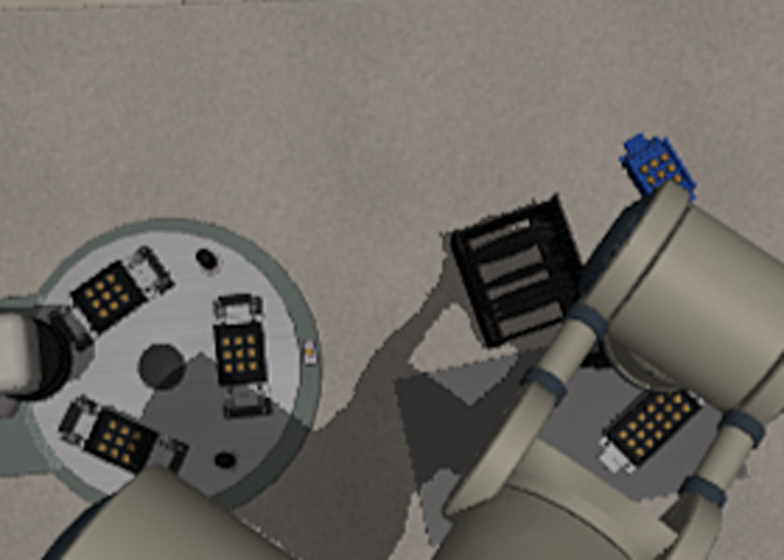

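View pics/cmp.png

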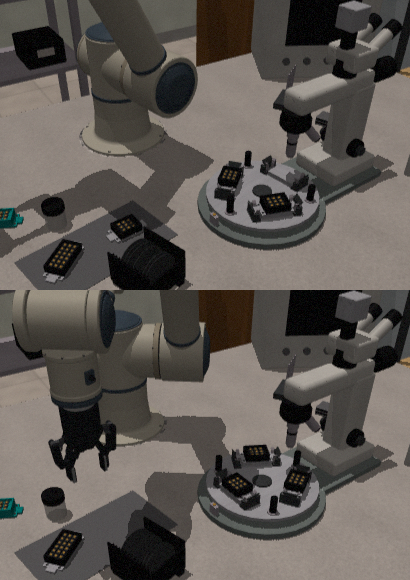

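The carrier is in the nest beside the index post, at (240,352) in the top crop. The microscope, longer carrier, cassette and canister look unmoved, and the gripper is clear. I'm handing in.

```bash
python3 -c "
from h import *
order.job_done(); print(observe()['clock'])"
```

```text
the job is handed in; nothing more can be done
the job is handed in; nothing more can be done
```

The short carrier is clipped home in the empty nest, the nest is at the loading place, and the job is handed in. The clock read about 38.8 s of the 70 s allowed. I turned the dial about 173° anticlockwise by its pegs, then took the carrier from the mat and pressed it in.

**Last checks that passed**
- **Height and flatness:** both ears read 19.9 mm above the dial's face, and the rims read 41.9 and 41.8 mm. The carrier already in another nest reads 19.9 and about 41.7 mm.
- **Loading angle:** the carrier's angle is 4.15°, against about 4.4° for the line to the index post.
- **Other items:** the longer carrier and the cassette measure unmoved, to within 0.3 mm. The canister and the microscope look unchanged in the before and after pictures. The gripper is clear of everything.

**What went wrong or disagreed**
- **First press too hard:** the wrist force peaked at about 87 N, under the 120 N limit.
- **Lifted by mistake:** I backed off while still gripping, which pulled the carrier up about 1.4 mm. I regripped and pressed again.
- **One ear high:** the +x ear was still about 1 mm high, so I pressed it down with closed fingertips at about 20 N.
- **Dial moved while loading:** that press slid sideways and turned the dial about 2°. I turned it back by a peg with the carrier already in, so the last dial correction came after loading.
- **Off-centre in the slots:** the carrier sits roughly 2 mm along its length from the nest's centre, inside the 3 mm end play.
- **Arm near the microscope:** the arm came close to the microscope in the first sweep. I saw no contact in the pictures or the wrist force.

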